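# Reset the roller wear rig

### The job

Reset the roller rig for its next run: turn round, end for end, every roller that lies the wrong way, so that all the rollers lie seated in the V-saddles with their thick collars at the drive-box end, and do not strike the drive box or the thin posts on the way. Carry the tray by its handle to the grey bin and tip it so that the used test pieces slide off into the bin, then stand the empty tray flat in the middle of its rubber mat again. Put the test pieces that lie on the bench into the bin too, leave the bin standing upright, and do not disturb the other things on the bench.

Things in the scene. Friction and masses are not known exactly. Their poses are not given: they have to be found in the camera images.
- rig: Fixed roller rig. Origin: underside centre, on the bench; z up. A 12 mm base plate (x +-167, y -205..135 mm) has four roller places at x = -117, -39, 39, 117 mm (some may be empty); a roller lies along the rig's y in two V-saddles at y = -50 and 50 mm (14 mm long in y, 45 degree flanks, tops 64 mm above the bench, 54 mm wide in x). A seated roller: axis 55.5 mm above the bench, middle at y = 0.
- drive_box: Underside centre (on the base plate, 12 mm above the bench) of the rig's fixed grey drive box, which stands across the rig's -y end: 320 mm (rig x) x 70 mm (rig y: -200..-130 mm), top 117 mm above the bench.
- posts: The rig's five fixed thin steel posts at its +y end, reaching 130 mm above the bench. Origin: foot of the middle post, on the base plate, 12 mm above the bench. The posts stand at rig y = 120 mm, x = -156, -78, 0, 78, 156 mm; 12 mm thick, with 20 mm black tips.
- mat: Fixed black rubber mat for the tray, 200 x 150 x 3 mm (long side along its x). Origin: underside centre.
- tray: Aluminium tray 160 (x) x 114 (y) mm, about 0.25 kg, floor 4 mm thick, walls 24 mm high at -x and both y sides, open at +x: pieces slide off there when that end is tipped down 35 to 45 degrees. Origin: underside centre, z up. A fixed handle bridges its middle along y, on uprights at y = +-58 mm. Starts on the mat with test pieces in it.
- tray_grip (a point): Middle of the tray's handle: an upright strip along the tray's y, 7 mm thick in x, from 60 to 94 mm above the tray's origin (this point: 78 mm), with a black cap 16 mm wide in x and 8 mm high on top (94 to 102 mm). Pinch it from above, closing along the tray's x.
- tray_lip (a point): Middle of the tray's open +x edge, 80 mm from its centre.
- bin: Loose grey open-topped bin, 160 (x) x 170 (y) x 70 (z) mm, walls 4 mm, about 0.7 kg. Origin: underside centre.
- roller_A: Steel roller (may be absent): a plain shaft 26 mm thick and 190 mm long with a collar 42 mm thick and 22 mm long close to one end. Origin: on the axis at mid length; its x axis runs along the shaft towards the collar end (collar from x = 70 to 92 mm). Mass about 0.3 kg.
- roller_A_collar (a point): Centre of roller A's collar, on the axis 81 mm from the middle.
- roller_B: Steel roller (may be absent): a plain shaft 26 mm thick and 190 mm long with a collar 42 mm thick and 22 mm long close to one end. Origin: on the axis at mid length; its x axis runs along the shaft towards the collar end (collar from x = 70 to 92 mm). Mass about 0.3 kg.
- roller_B_collar (a point): Centre of roller B's collar, on the axis 81 mm from the middle.
- roller_C: Steel roller (may be absent): a plain shaft 26 mm thick and 190 mm long with a collar 42 mm thick and 22 mm long close to one end. Origin: on the axis at mid length; its x axis runs along the shaft towards the collar end (collar from x = 70 to 92 mm). Mass about 0.3 kg.
- roller_C_collar (a point): Centre of roller C's collar, on the axis 81 mm from the middle.
- roller_D: Steel roller (may be absent): a plain shaft 26 mm thick and 190 mm long with a collar 42 mm thick and 22 mm long close to one end. Origin: on the axis at mid length; its x axis runs along the shaft towards the collar end (collar from x = 70 to 92 mm). Mass about 0.3 kg.
- roller_D_collar (a point): Centre of roller D's collar, on the axis 81 mm from the middle.
- piece_1: Used test piece (may be absent): a hard black block 60 (x) x 34 (y) x 28 (z) mm, about 0.06 kg. Origin: its centre. It starts in the tray.
- piece_2: Used test piece (may be absent): a hard black block 60 (x) x 34 (y) x 28 (z) mm, about 0.06 kg. Origin: its centre. It starts in the tray.
- piece_3: Used test piece (may be absent): a hard black block 60 (x) x 34 (y) x 28 (z) mm, about 0.06 kg. Origin: its centre. It starts in the tray.
- piece_4: Used test piece (may be absent): a hard black block 60 (x) x 34 (y) x 28 (z) mm, about 0.06 kg. Origin: its centre. It starts in the tray.
- piece_5: Used test piece: a hard black block 60 (x) x 34 (y) x 28 (z) mm, about 0.06 kg. Origin: its centre. It starts loose on the bench.
- piece_6: Used test piece: a hard black block 60 (x) x 34 (y) x 28 (z) mm, about 0.06 kg. Origin: its centre. It starts loose on the bench.
- jar: Bystander, to be left alone. Small white jar with a red lid, 54 mm thick, 60 mm high. Origin: underside centre.
- bush: Bystander, to be left alone. Steel mould bush standing on end, 40 mm thick, 50 mm high. Origin: underside centre.
Not all that is in view belongs to the job. Leave any pink look-alike of the tray alone. Leave any pink look-alike of the roller_B alone.

How it is judged:
On the way:
1. the tray is tipped at least 25 degrees with its open end above the bin (angle between tray's own x axis and vertical above 2 rad and height (world z) of tray above 0.06 m and x of tray_lip in the frame of bin between -0.095 and 0.095 m and y of tray_lip in the frame of bin between -0.1 and 0.1 m and z of tray_lip in the frame of bin below 0.25 m), for 0.2 s.
At the end, for the whole second after the job is handed in: Rollers seated in the saddles (within 0.1 rad and 25 mm lengthwise, axis 50 to 61 mm high), collars at the drive-box end; all test pieces inside the upright bin; tray flat on the mat, centres within 35 mm; all at rest (angle between the x axis of each of roller_A, roller_B, roller_C, roller_D and the y axis of rig, either way round below 0.1 rad and y of each of roller_A_collar, roller_B_collar, roller_C_collar, roller_D_collar in the frame of rig below -0.06 m and y of roller_A in the frame of rig between -0.025 and 0.025 m and z of roller_A in the frame of rig between 0.05 and 0.061 m and linear speed of each of roller_A, roller_B, roller_C, roller_D, piece_1, piece_2, piece_3, piece_4, piece_5, piece_6, tray below 0.02 m/s and y of roller_B in the frame of rig between -0.025 and 0.025 m and z of roller_B in the frame of rig between 0.05 and 0.061 m and y of roller_C in the frame of rig between -0.025 and 0.025 m and z of roller_C in the frame of rig between 0.05 and 0.061 m and y of roller_D in the frame of rig between -0.025 and 0.025 m and z of roller_D in the frame of rig between 0.05 and 0.061 m and x of piece_1 in the frame of bin between -0.08 and 0.08 m and y of piece_1 in the frame of bin between -0.085 and 0.085 m and z of each of piece_1, piece_2, piece_3, piece_4, piece_5, piece_6 in the frame of bin below 0.09 m and x of piece_2 in the frame of bin between -0.08 and 0.08 m and y of piece_2 in the frame of bin between -0.085 and 0.085 m and x of piece_3 in the frame of bin between -0.08 and 0.08 m and y of piece_3 in the frame of bin between -0.085 and 0.085 m and x of piece_4 in the frame of bin between -0.08 and 0.08 m and y of piece_4 in the frame of bin between -0.085 and 0.085 m and x of piece_5 in the frame of bin between -0.08 and 0.08 m and y of piece_5 in the frame of bin between -0.085 and 0.085 m and x of piece_6 in the frame of bin between -0.08 and 0.08 m and y of piece_6 in the frame of bin between -0.085 and 0.085 m and horizontal distance between tray and mat below 0.035 m and angle between each of tray, bin's own z axis and vertical below 0.06 rad and height (world z) of tray below 0.012 m); the robot touches nothing.
It fails at once if a held roller strikes the drive box with more than 20 N ((contact force between roller_A and drive_box above 20 N and contact force between the fingers and roller_A above 5 N) or (contact force between roller_B and drive_box above 20 N and contact force between the fingers and roller_B above 5 N) or (contact force between roller_C and drive_box above 20 N and contact force between the fingers and roller_C above 5 N) or (contact force between roller_D and drive_box above 20 N and contact force between the fingers and roller_D above 5 N)).
It fails at once if a held roller strikes the posts with more than 20 N ((contact force between roller_A and posts above 20 N and contact force between the fingers and roller_A above 5 N) or (contact force between roller_B and posts above 20 N and contact force between the fingers and roller_B above 5 N) or (contact force between roller_C and posts above 20 N and contact force between the fingers and roller_C above 5 N) or (contact force between roller_D and posts above 20 N and contact force between the fingers and roller_D above 5 N)).
It fails at once if the jar on the bench is disturbed (moved more than 30 mm) (distance of jar from where it was at the start of the episode above 0.03 m).
It fails at once if the bush on the bench is disturbed (moved more than 30 mm) (distance of bush from where it was at the start of the episode above 0.03 m).
Of roller_A, roller_B, roller_C, roller_D only 3 to 4 are there at a start; the rules pass over those that are not, and their reading is None.
Of piece_1, piece_2, piece_3, piece_4 only 2 to 4 are there at a start; the rules pass over those that are not, and their reading is None.
At some moment in a run one of bin may be knocked a few centimetres aside while the robot is not near it.
Once in a run the grip may slacken for a moment while it holds something.
It also fails if it takes over 208 s, if anything falls off the work surface, if the arm or the gripper's body presses on something with over 40 N, if the wrist force passes 120 N, or if a joint passes its speed limit or range.

### The arm

A 6-joint arm with a two-finger parallel gripper is mounted at the origin on the work surface. World frame = base frame: x ahead of the robot, y to its left, z up, the work surface at z = 0. Lengths are in m, angles in rad, forces in N, time in s.
With the tool pointing down it reaches from about 0.4 to 0.825 m from the base axis. Payload 7 kg.
Tool frame: the origin (TCP) lies between the finger pads; the fingertips stand 11 mm ahead of it and the grasp point (between the pads) lies 8 mm behind it; z points along the fingers, y is the direction in which the jaws open and shut (so a half turn about z gives the same grasp; the last joint's range is limited). The gripper opens to 88 mm and grips with 3 to 60 N. Pads are 19 mm wide; open, the fingers measure 130 mm over their backs; the gripper's body (78 mm by 193 mm) begins 47 mm behind the grasp point.
Start: joints at [-0.885, 0.359, 0.012, 0, -1.224, -0.288], TCP at [0.261, -0.622, 0.238] pointing down, gripper open.
Joint ranges: [-3.07, 3.07], [-1.43, 2.12], [-1.02, 1.25], [-3.03, 1.67], [-3.05, -0], [-3.03, 3.03]. Speed limits (rad/s): [2.39, 2.39, 3.01, 3.14, 3.14, 3.14].

### API

Orientations are given as a unit quaternion [x, y, z, w].
In Python, from cell import arm gives the robot as it stands. The module is installed in compiled form; this text tells all that it offers.
- The arm moves only by the shell command python3 -m handwheel 'ROWS' [OPENING]. ROWS is JSON, a list of rows, each an object with "translation": the shift along the world's x, y, z in units of 0.04 m (1.0 is 0.04 m), a list of three; "roll": the turn about the world's z in units of 360 degrees (1.0 is 360 degrees). In form: [{"translation": [dx, dy, dz], "roll": roll}, ...]. A call has 1 to 12 rows; each row shifts and turns the commanded pose from where the row before left it; what a row does not reach is not made up. A row lasts 1/8 s, in which the tool goes at most 62.5 mm and 10.7 degrees, less where a joint would pass 70% of its speed; a pose out of reach is approached as far as the arm can. A call with a number of a shift or a turn outside -1 to 1 is refused whole. A call with a gripper value outside its range is refused whole. OPENING is the gripper's target within -1 to 1 (shut at 1, half-way at 0, fully open at -1), set as the call begins (- or left out, the last holds). The fingers move at their own pace and stop on an object; the grip force is fixed at half the most. Time passes only in rows, so rows that do not move let the fingers close. It gives the time, the measured TCP pose, the force and the opening at its end, in the units of the state.
- arm.get_obs(): the state, without advancing time (a new reading comes with each control period).
- arm.camera(name): name is "scene" or "top"; returns (picture, depth): 420x560x3 uint8, red, green, blue; 420x560 float32, m along the optical axis (not along the pixel's ray), 0 where there is no reading.
- arm.calibration(name): a dict with "camera_matrix" (3x3 intrinsics, pixels), "cam_to_world" (4x4, takes a point from camera to world coordinates). Camera axes: x right, y up, looking along -z (the intrinsics and any distortion apply to the point x, -y, -z); pixel columns grow to the right and rows downward; lengths in m; the calibration is good to about 2 mm. A picture is of the moment at which its call begins. calibration takes no time and is no camera call.
- arm.sign_off(): hands the job in, once; it reports no verdict.
The state is a dict: "time_s": time; "joint_positions": joint angles; "joint_velocities": joint speeds; "joint_efforts": joint torques, N m; "position": TCP position; "eef_rot": TCP orientation; "force": force on the tool from outside, world axes, zero at the start; "moment": the same for the moment, N m; "opening": finger opening in m.
Only numpy, scipy, OpenCV 4.12 (cv2) and the standard library are available. Lean on these libraries where they do the work, as an engineer would, in place of code of your own. Each camera call takes 0.05 s, during which the arm holds its last target.

## Working session

There is one attempt and no reset: what is moved stays moved. The work goes in short steps, Python scripts to look and compute and a shell command to move; the robot and the scene stay as the last step left them, time stands still between calls to the robot, and variables do not carry over. Pictures are saved under pics/ and viewed, and the job is handed in when it is done.

```bash
ls; mkdir -p pics
cat > h.py <<'E'
import numpy as np, cv2, json
from cell import arm
def snap(tag,names=("scene","top")):
    for n in names:
        p,d=arm.camera(n); cal=arm.calibration(n)
        cv2.imwrite(f"pics/{tag}_{n}.png",p[:,:,::-1]); np.savez(f"pics/{tag}_{n}.npz",p=p,d=d,K=cal["camera_matrix"],T=cal["cam_to_world"])
def load(tag,n):
    z=np.load(f"pics/{tag}_{n}.npz"); return z['p'],z['d'],z['K'],z['T']
def cloud(tag,n):
    p,d,K,T=load(tag,n); v,u=np.mgrid[0:420,0:560]
    x=(u-K[0,2])/K[0,0]*d; y=-(v-K[1,2])/K[1,1]*d
    P=np.stack([x,y,-d,np.ones_like(d)],-1)@T.T
    P=P[...,:3]; P[d==0]=np.nan; return P
def crop(tag,n,u0,v0,u1,v1,s,out):
    p=load(tag,n)[0][v0:v1,u0:u1,::-1]
    cv2.imwrite(f"pics/{out}.png",cv2.resize(p,None,fx=s,fy=s,interpolation=cv2.INTER_CUBIC))
def ray(tag,n,u,v,z):
    p,d,K,T=load(tag,n); r=T[:3,:3]@np.array([(u-K[0,2])/K[0,0],-(v-K[1,2])/K[1,1],-1]); o=T[:3,3]
    return o+r*(z-o[2])/r[2]
E
python3 - <<'E'
from h import *
snap("a")
for n in("scene","top"):
    c=arm.calibration(n); print(n,c.keys(),np.round(c["camera_matrix"],1).tolist(),np.round(c["cam_to_world"],3).tolist())
o=arm.get_obs(); print(o)
E
```

```text
pics
scene dict_keys(['camera_matrix', 'cam_to_world']) [[398.1, 0.0, 273.0], [0.0, 398.1, 205.1], [0.0, 0.0, 1.0]] [[-0.402, -0.691, 0.601, 1.025], [0.916, -0.293, 0.275, 0.252], [-0.014, 0.661, 0.751, 0.854], [0.0, 0.0, 0.0, 1.0]]
top dict_keys(['camera_matrix', 'cam_to_world']) [[537.0, 0.0, 276.8], [0.0, 537.0, 216.0], [0.0, 0.0, 1.0]] [[0.016, 0.997, -0.08, 0.285], [-1.0, 0.017, 0.009, -0.004], [0.01, 0.08, 0.997, 1.545], [0.0, 0.0, 0.0, 1.0]]
{'time_s': 0.1, 'joint_positions': array([-8.84894007e-01,  3.59324231e-01,  1.11576988e-02, -2.96119324e-04,
       -1.22409793e+00, -2.88096951e-01]), 'joint_velocities': array([ 0.00063317, -0.00103091,  0.00054001,  0.00173973, -0.00070371,
        0.00083465]), 'joint_efforts': array([-3.94386749e-03, -5.84162951e+01,  2.93747771e+01,  7.01545537e+00,
        1.01248693e-02, -7.91937191e-05]), 'position': array([ 0.2613029 , -0.62192007,  0.23671594]), 'eef_rot': array([-1.97544295e-01,  9.80293677e-01,  7.13874339e-04, -2.20498196e-04]), 'force': array([ 0.20886401, -0.03934142, -1.38019849]), 'moment': array([ 0.02901662, -0.05578882, -0.01152002]), 'opening': 0.08763603362721775}
```

View pics/a_scene.png

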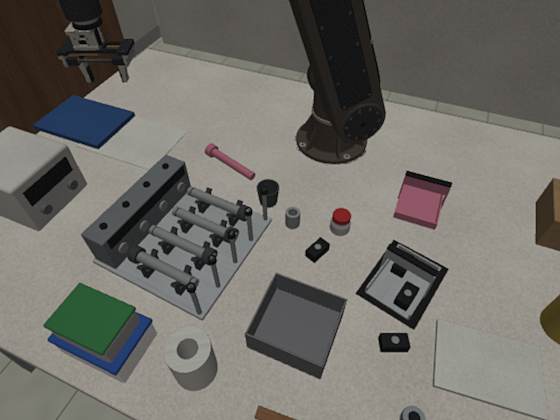

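View pics/a_top.png

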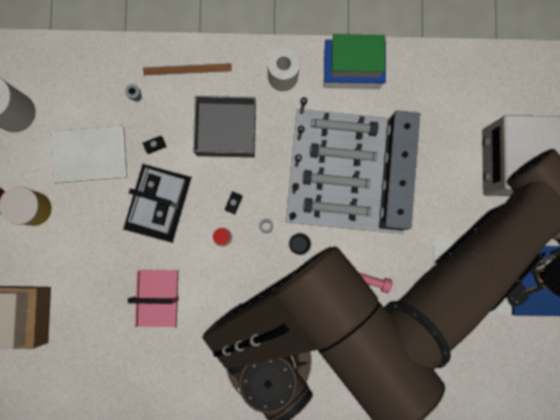

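Run:
```python
from h import *
crop("a","top",275,85,435,245,5,"c1"); crop("a","top",110,85,280,260,4,"c2")
crop("a","scene",340,220,460,370,5,"c3")
```

```text
(no output)
```

View pics/c1.png

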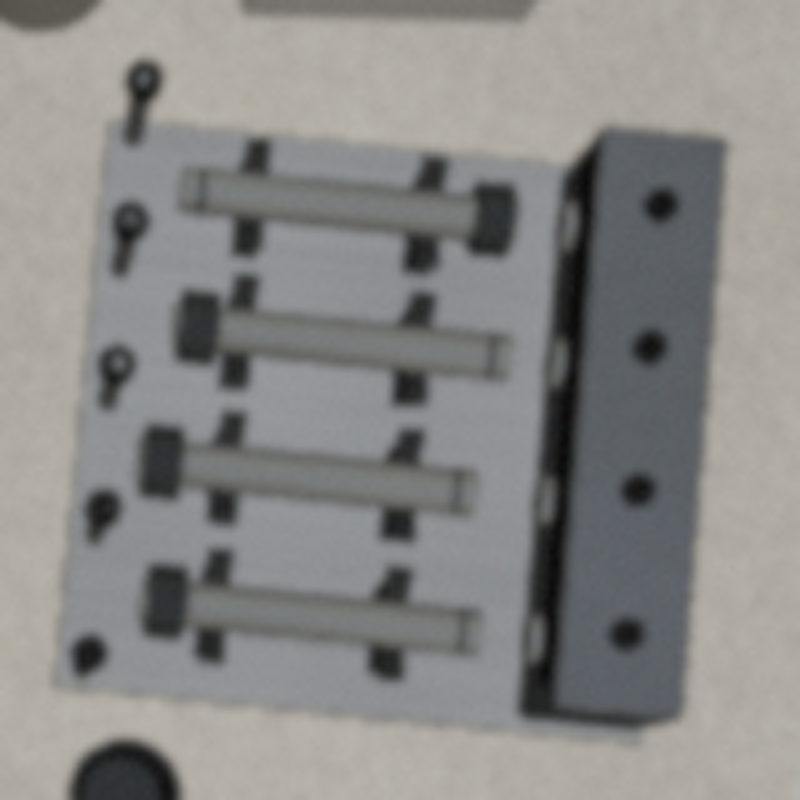

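View pics/c2.png

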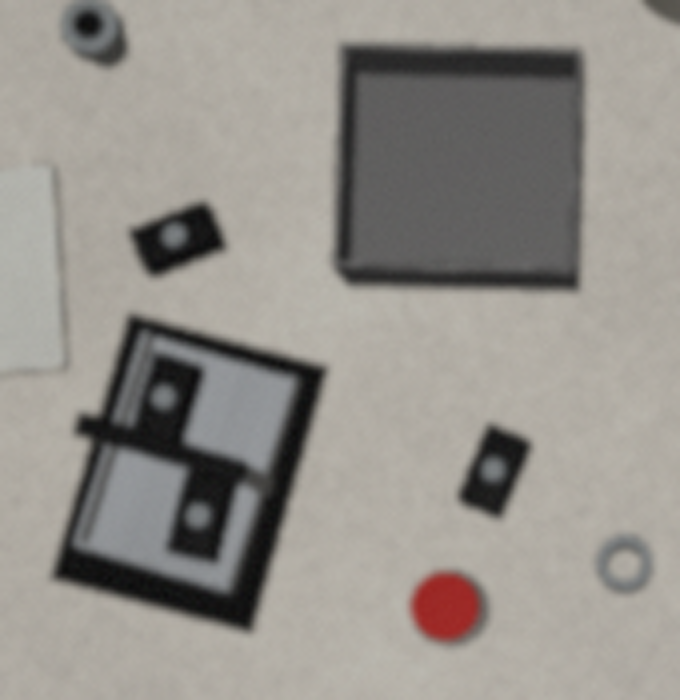

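View pics/c3.png

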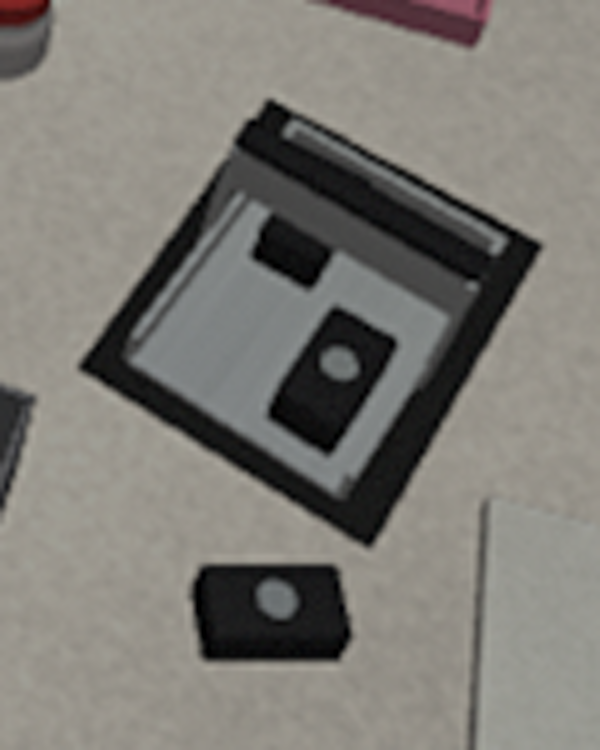

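Run:
```python
from h import *
f=lambda u,v,z:np.round(ray("a","top",275+u/5,85+v/5,z)[:2],4)
print("posts",[f(u,v,.130) for u,v in((145,78),(131,222),(117,364),(103,508),(90,653))])
print("box",[f(u,v,.117) for u,v in((610,130),(727,140),(680,718),(555,705))])
P=cloud("a","top")
for i,(a,b) in enumerate((((180,188),(515,220)),((175,325),(513,358)),((140,460),(475,492)),((143,600),(480,632)))):
    A,B=f(*a,.06),f(*b,.06); print("roller",i,A,B,(A+B)/2,np.linalg.norm(A-B),np.degrees(np.arctan2(*(A-B)[[0,1]])), P[85+(a[1]+b[1])//10,275+(a[0]+b[0])//10])
g=lambda u,v,z:np.round(ray("a","top",110+u/4,85+v/4,z)[:2],4)
print("bin rim",[g(u,v,.07) for u,v in((343,46),(580,50),(578,288),(338,270))])
print("handle",[g(u,v,.105) for u,v in((78,425),(270,480))])
print("mat",[g(u,v,.003) for u,v in((132,318),(325,367),(250,630),(55,576))])
print("p5",[g(u,v,.028) for u,v in((207,204),(133,232),(152,275),(224,248),(175,236))])
print("p6",[g(u,v,.028) for u,v in((492,427),(530,442),(498,516),(460,498),(492,470))])
print("jar",g(447,606,.06),"bush",g(625,563,.05), "cyl",f(125,790,.06))
# depth checks
for nm,(u,v) in dict(p5=(175,236),p6=(492,470),bin=(460,180),hand=(180,455),jar=(447,606),box=(640,400)).items():
    uu,vv=(275+u/5,85+v/5) if nm=="box" else (110+u/4,85+v/4); print(nm,np.round(P[int(vv),int(uu)],3))
```

```text
posts [array([ 0.7115, -0.0847]), array([ 0.6326, -0.0782]), array([ 0.5555, -0.0717]), array([ 0.4779, -0.0653]), array([ 0.4005, -0.0594])]
box [array([ 0.6915, -0.3386]), array([ 0.6872, -0.4023]), array([ 0.3722, -0.3755]), array([ 0.378 , -0.3086])]
roller 0 [ 0.6698 -0.1092] [ 0.655  -0.2982] [ 0.6624 -0.2037] 0.18957858528852883 4.477516556340419 [ 0.66186075 -0.20077064  0.07108093]
roller 1 [ 0.5916 -0.1073] [ 0.5763 -0.2972] [ 0.58395 -0.20225] 0.19051535371197778 4.606297850641851 [ 0.58292948 -0.19874215  0.06914346]
roller 2 [ 0.5149 -0.0886] [ 0.5002 -0.276 ] [ 0.50755 -0.1823 ] 0.18797566331842006 4.485201835125545 [ 0.50717553 -0.18017956  0.06583341]
roller 3 [ 0.4363 -0.0912] [ 0.4217 -0.279 ] [ 0.429  -0.1851] 0.18836666371733615 4.44536314558845 [ 0.42787041 -0.18214741  0.0773548 ]
bin rim [array([0.7355, 0.2154]), array([0.7359, 0.0495]), array([0.567 , 0.0475]), array([0.5766, 0.2144])]
handle [array([0.4608, 0.3809]), array([0.4258, 0.2507])]
mat [array([0.5519, 0.3722]), array([0.5186, 0.2316]), array([0.3277, 0.2797]), array([0.364 , 0.4204])]
p5 [array([0.631 , 0.3155]), array([0.6097, 0.3676]), array([0.5788, 0.353 ]), array([0.5993, 0.3024]), array([0.6074, 0.3376])]
p6 [array([0.4739, 0.1081]), array([0.4637, 0.0809]), array([0.4106, 0.1024]), array([0.4229, 0.1296]), array([0.4432, 0.1074])]
jar [0.3449 0.1339] bush [0.3774 0.0117] cyl [ 0.3306 -0.0826]
p5 [0.608 0.34  0.026]
p6 [0.445 0.108 0.024]
bin [0.658 0.138 0.001]
hand [0.444 0.312 0.104]
jar [0.346 0.136 0.061]
box [ 0.544 -0.355  0.116]
```

```bash
python3 -m handwheel '[{"translation":[-0.387,0.922,0],"roll":0},{"translation":[-0.387,0.922,0],"roll":0},{"translation":[-0.387,0.922,0],"roll":0},{"translation":[-0.387,0.922,0],"roll":0},{"translation":[-0.387,0.922,0],"roll":0},{"translation":[-0.387,0.922,0],"roll":0},{"translation":[-0.387,0.922,0],"roll":0},{"translation":[-0.387,0.922,0],"roll":0},{"translation":[-0.387,0.922,0],"roll":0},{"translation":[-0.387,0.922,0],"roll":0}]'
python3 - <<'E'
from h import *
o=arm.get_obs(); print(np.round(o["joint_positions"],3),o["position"],o["eef_rot"])
E
```

```text
time_s: 1.35
position: [0.1056, -0.2526, 0.2372]
eef_rot: [-0.197, 0.98, 0.0, -0.0]
force: [0.4, 0.9, 1.2]
opening: 0.0875
[-0.399 -0.42  -0.735 -0.    -1.256 -0.776] [ 0.10564242 -0.252555    0.23720263] [-1.96898894e-01  9.80423765e-01  2.06083455e-04 -1.53333780e-04]
```

```bash
python3 -m handwheel '[{"translation":[-0.387,0.922,0],"roll":0},{"translation":[-0.387,0.922,0],"roll":0},{"translation":[-0.387,0.922,0],"roll":0},{"translation":[0,0,0],"roll":0}]'
python3 - <<'E'
from h import *
o=arm.get_obs(); print(np.round(o["joint_positions"],3),o["position"],o["eef_rot"])
E
```

```text
time_s: 1.85
position: [0.0829, -0.1768, 0.2427]
eef_rot: [-0.204, 0.979, 0.002, 0.004]
force: [-0.1, -0.2, 0.8]
opening: 0.0876
[ 0.213 -0.779 -0.814 -0.004 -1.527 -1.373] [ 0.08286488 -0.1768212   0.24268866] [-0.20400963  0.97895942  0.00198964  0.00381527]
```

```bash
python3 -m handwheel '[{"translation":[1,0,0],"roll":0},{"translation":[1,0,0],"roll":0.02},{"translation":[1,0,0],"roll":0.025},{"translation":[1,0,0],"roll":0.025},{"translation":[1,0,0],"roll":0.025},{"translation":[1,0,0],"roll":0.025},{"translation":[1,0,0],"roll":0.025},{"translation":[1,0,0],"roll":0.025},{"translation":[1,0,0],"roll":0},{"translation":[1,0,0],"roll":0},{"translation":[1,0,0],"roll":0},{"translation":[0.5,0,0],"roll":0}]' -0.14
cat >> h.py <<'E'
def st():
    o=arm.get_obs(); x,y,z,w=o["eef_rot"]; yaw=np.degrees(np.arctan2(1-2*(x*x+z*z),2*(x*y-z*w)))
    tz=np.array([2*(x*z+y*w),2*(y*z-x*w),1-2*(x*x+y*y)])
    print("pos",np.round(o["position"],4),"yaw",round(yaw,2),"tz",np.round(tz,3),"q",np.round(o["joint_positions"],3),"F",np.round(o["force"],1),"M",np.round(o["moment"],2),"op",round(o["opening"],4),"t",round(o["time_s"],2))
E
python3 -c "
from h import *
st()"
```

```text
time_s: 3.35
position: [0.5421, -0.1834, 0.2389]
eef_rot: [-0.667, 0.745, 0.003, -0.002]
force: [-0.7, 0.4, 0.6]
opening: 0.0501
pos [ 0.5421 -0.1834  0.2389] yaw 173.7 tz [-0.007  0.002 -1.   ] q [ 0.014  0.195 -0.211 -0.002 -1.173 -0.123] F [-0.7  0.4  0.6] M [ 0.05  0.14 -0.01] op 0.0501 t 3.35
```

```bash
python3 -m handwheel '[{"translation":[0.8,-0.1,0],"roll":0.001},{"translation":[0.27,-0.05,0],"roll":0},{"translation":[0,0,-0.8],"roll":0},{"translation":[0,0,-1],"roll":0},{"translation":[0,0,-1],"roll":0},{"translation":[0,0,-0.7],"roll":0},{"translation":[0,0,0],"roll":0}]'
python3 -c "
from h import *
st();snap('b')"
```

```text
time_s: 4.22
position: [0.581, -0.1871, 0.0989]
eef_rot: [-0.67, 0.742, 0.004, -0.003]
force: [0.1, 0.3, 0.5]
opening: 0.0497
pos [ 0.581  -0.1871  0.0989] yaw 174.13 tz [-0.01   0.002 -1.   ] q [ 0.007  0.38  -0.299 -0.003 -0.902 -0.107] F [0.1 0.3 0.5] M [-0.01  0.03 -0.01] op 0.0497 t 4.22
```

View pics/b_scene.png

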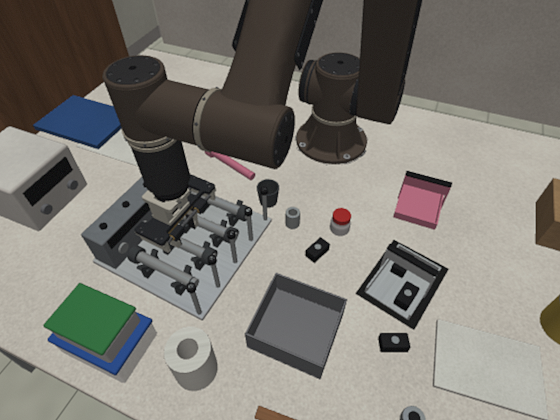

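```bash
python3 -m handwheel '[{"translation":[0.1,-0.06,-0.6],"roll":0},{"translation":[0,0,-0.5],"roll":0},{"translation":[0,0,-0.18],"roll":0},{"translation":[0,0,0],"roll":0}]'
python3 -c "
from h import *
st()"
python3 -m handwheel '[{"translation":[0,0,0],"roll":0},{"translation":[0,0,0],"roll":0},{"translation":[0,0,0],"roll":0},{"translation":[0,0,0],"roll":0},{"translation":[0,0,0],"roll":0}]' 1
python3 -c "
from h import *
st()"
```

```text
time_s: 4.82
position: [0.5882, -0.1868, 0.0522]
eef_rot: [-0.671, 0.741, 0.002, -0.0]
force: [0.6, -0.3, 0.4]
opening: 0.0497
pos [ 0.5882 -0.1868  0.0522] yaw 174.31 tz [-0.002  0.002 -1.   ] q [ 0.007  0.44  -0.333 -0.003 -0.801 -0.105] F [ 0.6 -0.3  0.4] M [0.06 0.06 0.02] op 0.0497 t 4.83
time_s: 5.45
position: [0.5886, -0.1863, 0.0522]
eef_rot: [-0.671, 0.741, 0.001, 0.0]
force: [1.8, -0.3, 4.8]
opening: 0.0252
pos [ 0.5886 -0.1863  0.0522] yaw 174.35 tz [-0.002  0.002 -1.   ] q [ 0.008  0.44  -0.333 -0.003 -0.8   -0.105] F [ 1.8 -0.3  4.8] M [ 0.15 -0.37  0.04] op 0.0252 t 5.45
```

```bash
python3 -m handwheel '[{"translation":[0,0,0.5],"roll":0},{"translation":[0,0,0.8],"roll":0},{"translation":[0,0,1],"roll":0},{"translation":[0,0,1],"roll":0},{"translation":[0,0,0.4],"roll":0},{"translation":[0,0,0],"roll":0}]'
python3 -c "
from h import *
st();snap('c',('scene',))"
```

```text
time_s: 6.2
position: [0.5877, -0.1861, 0.1995]
eef_rot: [-0.671, 0.741, 0.002, -0.0]
force: [-0.8, -0.2, -3.7]
opening: 0.0251
pos [ 0.5877 -0.1861  0.1995] yaw 174.31 tz [-0.003  0.003 -1.   ] q [ 0.008  0.292 -0.173 -0.003 -1.108 -0.106] F [-0.8 -0.2 -3.7] M [0.07 0.04 0.03] op 0.0251 t 6.2
```

View pics/c_scene.png

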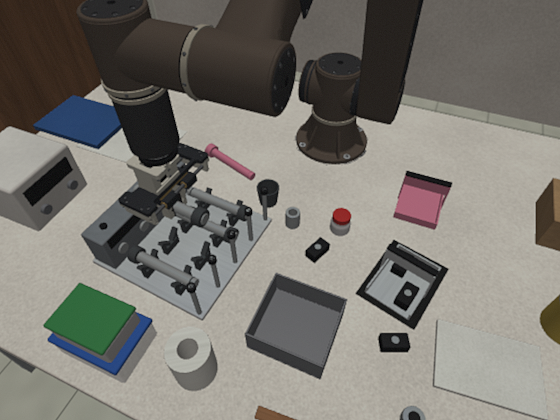

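```bash
python3 -m handwheel '[{"translation":[0,0,0],"roll":0.029},{"translation":[0,0,0],"roll":0.029},{"translation":[0,0,0],"roll":0.029},{"translation":[0,0,0],"roll":0.029},{"translation":[0,0,0],"roll":0.029},{"translation":[0,0,0],"roll":0.029},{"translation":[0,0,0],"roll":0.029},{"translation":[0,0,0],"roll":0.029},{"translation":[0,0,0],"roll":0.029},{"translation":[0,0,0],"roll":0.029},{"translation":[0,0,0],"roll":0.029},{"translation":[0,0,0],"roll":0.029}]'
python3 -m handwheel '[{"translation":[0,0,0],"roll":0.029},{"translation":[0,0,0],"roll":0.029},{"translation":[0,0,0],"roll":0.029},{"translation":[0,0,0],"roll":0.029},{"translation":[0,0,0],"roll":0.025},{"translation":[0,0,0],"roll":0.006},{"translation":[0,0,0],"roll":0}]'
python3 -c "
from h import *
st();snap('d')
crop('d','scene',60,120,300,330,3,'d1')"
```

```text
time_s: 7.75
position: [0.5866, -0.186, 0.1967]
eef_rot: [0.966, 0.258, -0.002, 0.001]
force: [-0.1, 0.2, -2.4]
opening: 0.0248
time_s: 8.62
position: [0.5868, -0.1861, 0.1972]
eef_rot: [0.752, 0.659, -0.001, 0.0]
force: [0.2, 0.0, -2.4]
opening: 0.0252
pos [ 0.5868 -0.1861  0.1972] yaw -7.52 tz [-0.001 -0.002 -1.   ] q [ 1.100e-02  2.900e-01 -1.830e-01  2.000e-03 -1.098e+00  2.999e+00] F [ 0.2  0.  -2.4] M [-0.12  0.05  0.  ] op 0.0252 t 8.62
```

View pics/d1.png

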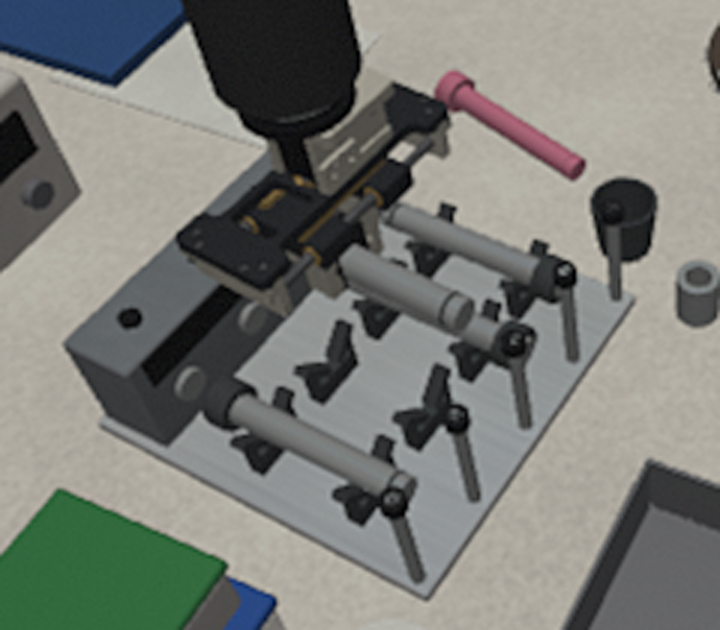

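View pics/d_top.png

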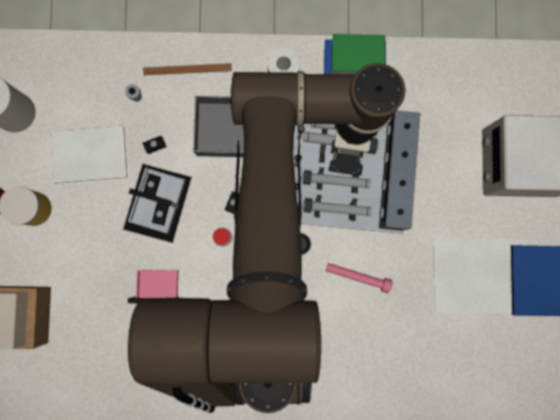

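```bash
python3 -m handwheel '[{"translation":[0,-0.61,0],"roll":0.002},{"translation":[0,0,-0.6],"roll":0},{"translation":[0,0,-1],"roll":0},{"translation":[0,0,-1],"roll":0},{"translation":[0,0,-0.4],"roll":0},{"translation":[0,0,-0.2],"roll":0},{"translation":[0,0,0],"roll":0}]'
python3 -c "
from h import *
st();snap('e',('scene',))
crop('e','scene',60,120,300,330,3,'e1')"
```

```text
time_s: 9.6
position: [0.5884, -0.2067, 0.072]
eef_rot: [0.75, 0.662, -0.002, 0.005]
force: [0.3, -0.4, -2.8]
opening: 0.0252
pos [ 0.5884 -0.2067  0.072 ] yaw -7.16 tz [ 0.004 -0.01  -1.   ] q [-0.019  0.42  -0.316  0.014 -0.831  3.026] F [ 0.3 -0.4 -2.8] M [-0.08  0.04  0.  ] op 0.0252 t 9.6
```

View pics/e1.png

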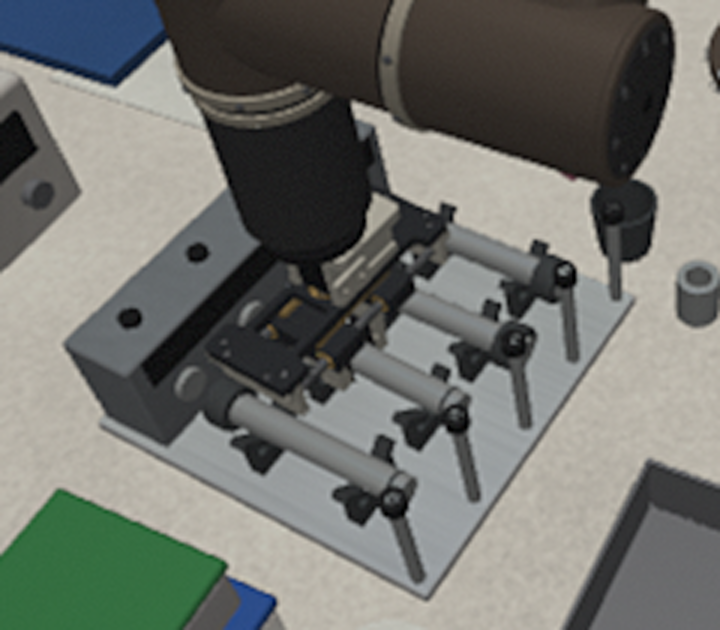

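```bash
python3 -m handwheel '[{"translation":[-0.03,0,-0.25],"roll":-0.003},{"translation":[0,0,-0.15],"roll":0},{"translation":[0,0,-0.05],"roll":0},{"translation":[0,0,0],"roll":0}]'
python3 -c "
from h import *
st()"
```

```text
time_s: 10.15
position: [0.587, -0.2065, 0.0539]
eef_rot: [0.756, 0.655, -0.002, 0.005]
force: [-0.7, -0.3, -1.0]
opening: 0.0262
pos [ 0.587  -0.2065  0.0539] yaw -8.21 tz [ 0.004 -0.011 -1.   ] q [-0.018  0.44  -0.335  0.015 -0.792  3.006] F [-0.7 -0.3 -1. ] M [-0.3   0.07  0.06] op 0.0262 t 10.15
```

```bash
python3 -m handwheel '[{"translation":[0,0,0],"roll":0},{"translation":[0,0,0],"roll":0},{"translation":[0,0,0],"roll":0}]' -0.1
python3 -m handwheel '[{"translation":[0,0,0.5],"roll":0},{"translation":[0,0,1],"roll":0},{"translation":[0,0,1],"roll":0},{"translation":[-0.5,0,1],"roll":0},{"translation":[-1,0,0],"roll":0},{"translation":[-0.5,0,0],"roll":0}]'
python3 -c "
from h import *
st();snap('f')
crop('f','scene',60,120,300,330,3,'f1')"
```

```text
time_s: 10.52
position: [0.5868, -0.2064, 0.0535]
eef_rot: [0.756, 0.654, -0.002, 0.005]
force: [-0.0, -0.3, -0.6]
opening: 0.0468
time_s: 11.28
position: [0.5052, -0.2063, 0.1942]
eef_rot: [0.756, 0.654, -0.002, 0.005]
force: [-0.5, -0.2, -0.8]
opening: 0.0482
pos [ 0.5052 -0.2063  0.1942] yaw -8.27 tz [ 0.004 -0.01  -1.   ] q [-0.022  0.176 -0.347  0.011 -1.043  3.013] F [-0.5 -0.2 -0.8] M [-0.1   0.07  0.08] op 0.0482 t 11.28
```

View pics/f1.png

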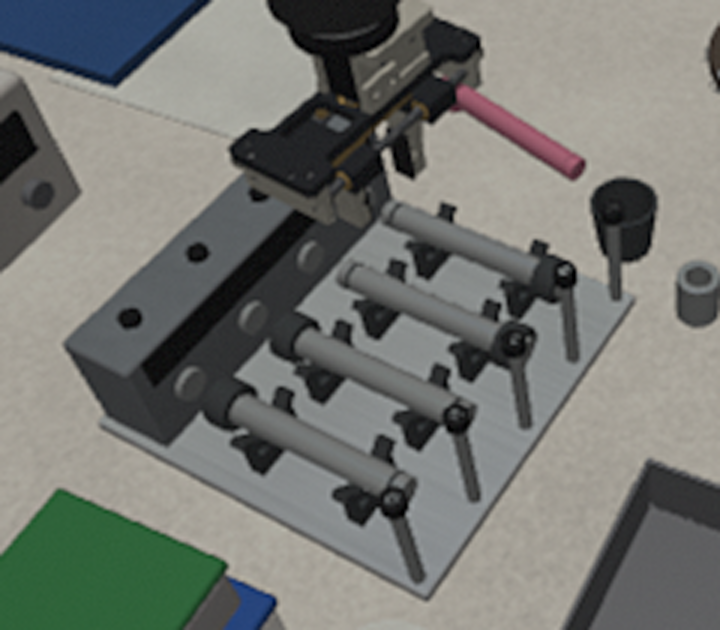

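View pics/f_top.png

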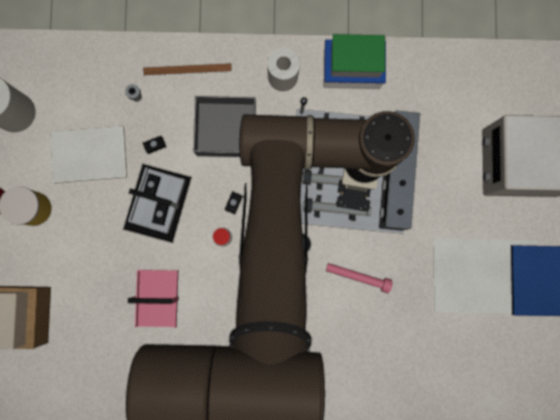

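```bash
python3 -m handwheel '[{"translation":[0.15,0.5,0],"roll":0},{"translation":[0,0.5,0],"roll":0.003},{"translation":[0,0,-0.8],"roll":0.003},{"translation":[0,0,-1],"roll":0},{"translation":[0,0,-0.8],"roll":0},{"translation":[0,0,-0.3],"roll":0},{"translation":[0,0,0],"roll":0}]'
python3 -c "
from h import *
st()"
```

```text
time_s: 12.25
position: [0.5129, -0.1664, 0.0771]
eef_rot: [0.744, 0.669, -0.003, 0.005]
force: [-0.5, -0.1, 0.4]
opening: 0.0481
pos [ 0.5129 -0.1664  0.0771] yaw -6.07 tz [ 0.002 -0.01  -1.   ] q [ 0.057  0.297 -0.501  0.015 -0.772  2.967] F [-0.5 -0.1  0.4] M [-0.1   0.02  0.01] op 0.0481 t 12.25
```

```bash
python3 -m handwheel '[{"translation":[0,0,-0.4],"roll":0.004},{"translation":[0,0,-0.25],"roll":0},{"translation":[0,0,0],"roll":0}]'
python3 -m handwheel '[{"translation":[0,0,0],"roll":0},{"translation":[0,0,0],"roll":0},{"translation":[0,0,0],"roll":0},{"translation":[0,0,0],"roll":0}]' 1
python3 -c "
from h import *
st()"
```

```text
time_s: 12.62
position: [0.5128, -0.1664, 0.0516]
eef_rot: [0.735, 0.678, -0.002, 0.005]
force: [0.5, -0.0, 0.3]
opening: 0.0479
time_s: 13.12
position: [0.5121, -0.1664, 0.0517]
eef_rot: [0.735, 0.678, -0.002, 0.005]
force: [-3.2, 1.6, 5.9]
opening: 0.0254
pos [ 0.5121 -0.1664  0.0517] yaw -4.65 tz [ 0.003 -0.01  -1.   ] q [ 0.057  0.331 -0.527  0.016 -0.71   2.991] F [-3.2  1.6  5.9] M [ 0.55  1.38 -0.06] op 0.0254 t 13.12
```

```bash
python3 -m handwheel '[{"translation":[0,0,0.5],"roll":0},{"translation":[0,0,0.8],"roll":0},{"translation":[0,0,1],"roll":0},{"translation":[0,0,1],"roll":0},{"translation":[0,0,0.4],"roll":0},{"translation":[0,0,0],"roll":-0.02},{"translation":[0,0,0],"roll":-0.029},{"translation":[0,0,0],"roll":-0.029},{"translation":[0,0,0],"roll":-0.029},{"translation":[0,0,0],"roll":-0.029},{"translation":[0,0,0],"roll":-0.029},{"translation":[0,0,0],"roll":-0.029}]'
python3 -m handwheel '[{"translation":[0,0,0],"roll":-0.029},{"translation":[0,0,0],"roll":-0.029},{"translation":[0,0,0],"roll":-0.029},{"translation":[0,0,0],"roll":-0.029},{"translation":[0,0,0],"roll":-0.029},{"translation":[0,0,0],"roll":-0.029},{"translation":[0,0,0],"roll":-0.029},{"translation":[0,0,0],"roll":-0.029},{"translation":[0,0,0],"roll":-0.029},{"translation":[0,-0.5,0],"roll":-0.029},{"translation":[0,-0.4,0],"roll":-0.016},{"translation":[0,0,0],"roll":0}]'
python3 -c "
from h import *
st();snap('g',('scene',))
crop('g','scene',60,120,300,330,3,'g1')"
```

```text
time_s: 14.62
position: [0.512, -0.1662, 0.1978]
eef_rot: [0.991, 0.132, -0.006, 0.002]
force: [-0.3, -0.0, -3.9]
opening: 0.0251
time_s: 16.12
position: [0.512, -0.2029, 0.1979]
eef_rot: [-0.677, 0.736, 0.006, 0.001]
force: [0.3, 0.5, -3.3]
opening: 0.0252
pos [ 0.512  -0.2029  0.1979] yaw 175.26 tz [-0.006  0.011 -1.   ] q [-0.029  0.191 -0.31  -0.012 -1.076 -0.048] F [ 0.3  0.5 -3.3] M [-0.03  0.06 -0.03] op 0.0252 t 16.12
```

View pics/g1.png

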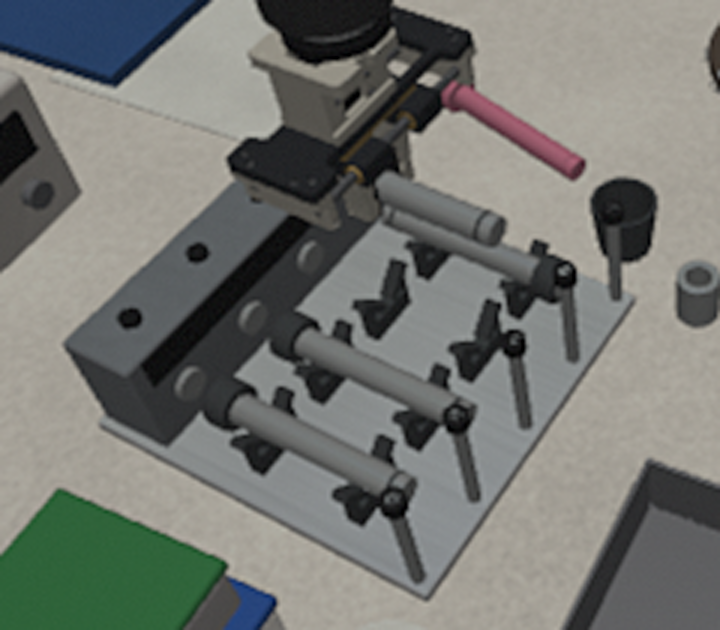

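```bash
python3 -m handwheel '[{"translation":[-0.07,0,-0.6],"roll":0},{"translation":[0,0,-1],"roll":0},{"translation":[0,0,-1],"roll":0},{"translation":[0,0,-0.5],"roll":0},{"translation":[0,0,-0.3],"roll":0},{"translation":[0,0,-0.2],"roll":0},{"translation":[0,0,0],"roll":0}]'
python3 -c "
from h import *
st()"
```

```text
time_s: 17.05
position: [0.51, -0.2023, 0.0554]
eef_rot: [-0.678, 0.735, 0.005, 0.002]
force: [0.2, 0.3, -3.2]
opening: 0.0254
pos [ 0.51   -0.2023  0.0554] yaw 175.38 tz [-0.004  0.01  -1.   ] q [-0.028  0.346 -0.478 -0.015 -0.75  -0.042] F [ 0.2  0.3 -3.2] M [-0.01  0.05  0.02] op 0.0254 t 17.05
```

```bash
python3 -m handwheel '[{"translation":[0,0,-0.07],"roll":0},{"translation":[0,0,0],"roll":0}]'
python3 -c "
from h import *
st()"
python3 -m handwheel '[{"translation":[0,0,0],"roll":0},{"translation":[0,0,0],"roll":0},{"translation":[0,0,0],"roll":0}]' -0.1
python3 -m handwheel '[{"translation":[0,0,0.5],"roll":0},{"translation":[0,0,1],"roll":0},{"translation":[0,0,1],"roll":0},{"translation":[-0.5,0,1],"roll":0},{"translation":[-1,0,0],"roll":0},{"translation":[-0.4,0.3,0],"roll":0}]'
python3 -c "
from h import *
st();snap('i',('scene',))
crop('i','scene',60,120,300,330,3,'i1')"
```

```text
time_s: 17.3
position: [0.5102, -0.2024, 0.0532]
eef_rot: [-0.678, 0.735, 0.005, 0.002]
force: [-0.6, -0.0, -2.6]
opening: 0.0247
pos [ 0.5102 -0.2024  0.0532] yaw 175.36 tz [-0.003  0.01  -1.   ] q [-0.028  0.349 -0.481 -0.015 -0.744 -0.042] F [-0.6 -0.  -2.6] M [ 0.03  0.12 -0.02] op 0.0247 t 17.3
time_s: 17.68
position: [0.5103, -0.2025, 0.053]
eef_rot: [-0.678, 0.735, 0.005, 0.002]
force: [-0.2, -0.6, -0.7]
opening: 0.0469
time_s: 18.42
position: [0.4324, -0.1906, 0.1934]
eef_rot: [-0.677, 0.736, 0.005, 0.003]
force: [0.3, 0.2, 0.5]
opening: 0.0482
pos [ 0.4324 -0.1906  0.1934] yaw 175.29 tz [-0.002  0.01  -1.   ] q [-0.006  0.061 -0.475 -0.012 -1.037 -0.07 ] F [0.3 0.2 0.5] M [0.04 0.08 0.04] op 0.0482 t 18.43
```

View pics/i1.png

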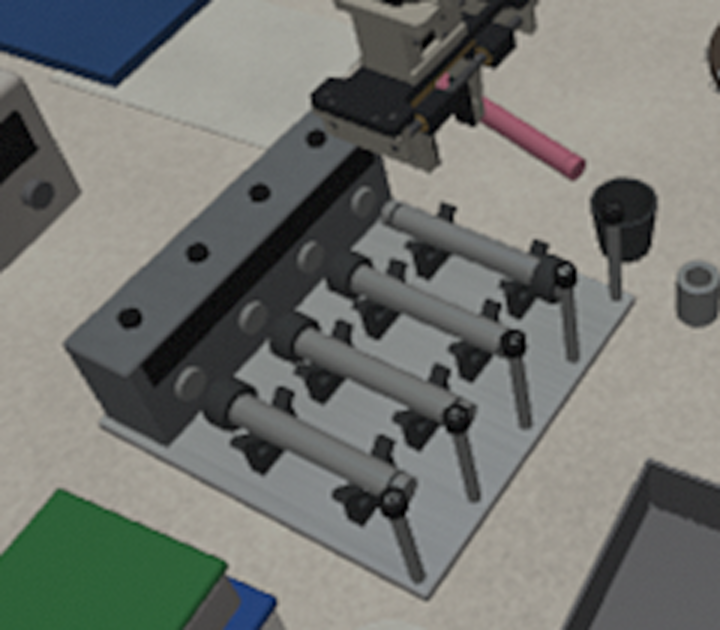

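```bash
python3 -m handwheel '[{"translation":[0,0.31,0],"roll":-0.0035},{"translation":[0,0,-0.8],"roll":0},{"translation":[0,0,-1],"roll":0},{"translation":[0,0,-1],"roll":0},{"translation":[0,0,-0.5],"roll":0},{"translation":[0,0,-0.25],"roll":0},{"translation":[0,0,0],"roll":0}]'
python3 -m handwheel '[{"translation":[0,0,0],"roll":0},{"translation":[0,0,0],"roll":0},{"translation":[0,0,0],"roll":0},{"translation":[0,0,0],"roll":0}]' 1
python3 -c "
from h import *
st()"
```

```text
time_s: 19.35
position: [0.434, -0.1781, 0.0505]
eef_rot: [-0.67, 0.743, 0.005, 0.002]
force: [0.2, -0.0, -0.0]
opening: 0.0483
time_s: 19.85
position: [0.4329, -0.1779, 0.0511]
eef_rot: [-0.67, 0.743, 0.005, 0.002]
force: [-3.6, 1.9, 6.7]
opening: 0.0253
pos [ 0.4329 -0.1779  0.0511] yaw 174.1 tz [-0.005  0.01  -1.   ] q [ 0.023  0.242 -0.657 -0.016 -0.676 -0.113] F [-3.6  1.9  6.7] M [0.73 1.67 0.14] op 0.0253 t 19.85
```

```bash
python3 -m handwheel '[{"translation":[0,0,0.5],"roll":0},{"translation":[0,0,0.8],"roll":0},{"translation":[0,0,1],"roll":0},{"translation":[0,0,1],"roll":0},{"translation":[0,0,0.4],"roll":0},{"translation":[0,0,0],"roll":0.02},{"translation":[0,0,0],"roll":0.029},{"translation":[0,0,0],"roll":0.029},{"translation":[0,0,0],"roll":0.029},{"translation":[0,0,0],"roll":0.029},{"translation":[0,0,0],"roll":0.029},{"translation":[0,0,0],"roll":0.029}]'
python3 -m handwheel '[{"translation":[0,0,0],"roll":0.029},{"translation":[0,0,0],"roll":0.029},{"translation":[0,0,0],"roll":0.029},{"translation":[0,0,0],"roll":0.029},{"translation":[0,0,0],"roll":0.029},{"translation":[0,0,0],"roll":0.029},{"translation":[0,0,0],"roll":0.029},{"translation":[0,0,0],"roll":0.029},{"translation":[0,0,0],"roll":0.029},{"translation":[0,0,0],"roll":0.029},{"translation":[0,0,0],"roll":0.011},{"translation":[0,0,0],"roll":0}]'
python3 -c "
from h import *
st();snap('j',('scene',))
crop('j','scene',60,120,300,330,3,'j1')"
```

```text
time_s: 21.35
position: [0.4334, -0.1778, 0.1985]
eef_rot: [0.975, -0.223, -0.005, 0.001]
force: [-0.3, -0.0, -2.7]
opening: 0.025
time_s: 22.85
position: [0.4335, -0.1779, 0.1985]
eef_rot: [0.753, 0.658, -0.002, 0.005]
force: [0.3, 0.0, -2.7]
opening: 0.0254
pos [ 0.4335 -0.1779  0.1985] yaw -7.75 tz [ 0.003 -0.01  -1.   ] q [ 0.041  0.042 -0.493  0.012 -1.034  2.96 ] F [ 0.3  0.  -2.7] M [-0.    0.07 -0.03] op 0.0254 t 22.85
```

View pics/j1.png

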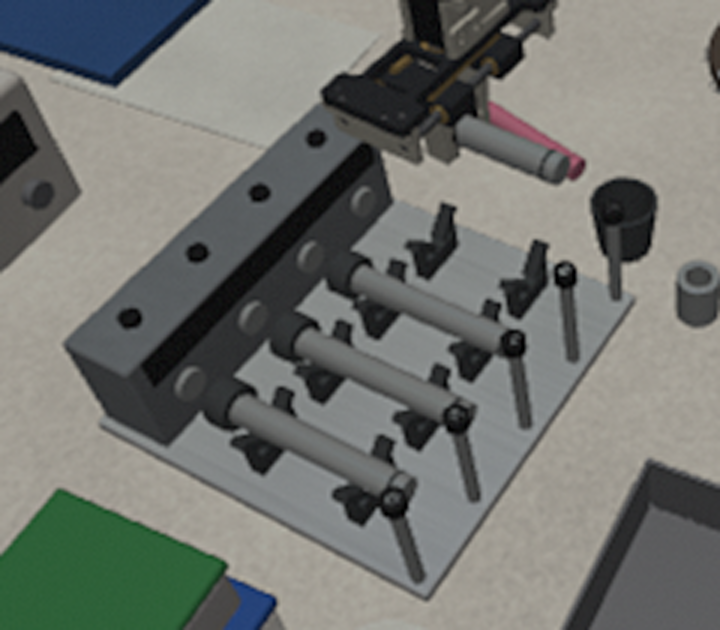

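```bash
python3 -m handwheel '[{"translation":[-0.03,-0.2,-0.6],"roll":0.005},{"translation":[0,0,-1],"roll":0},{"translation":[0,0,-1],"roll":0},{"translation":[0,0,-0.5],"roll":0},{"translation":[0,0,-0.3],"roll":0},{"translation":[0,0,-0.2],"roll":0},{"translation":[0,0,0],"roll":0}]'
python3 -c "
from h import *
st()"
```

```text
time_s: 23.78
position: [0.4328, -0.186, 0.0547]
eef_rot: [0.743, 0.67, -0.002, 0.005]
force: [-0.2, 0.2, -3.0]
opening: 0.0251
pos [ 0.4328 -0.186   0.0547] yaw -5.92 tz [ 0.003 -0.01  -1.   ] q [ 0.022  0.232 -0.672  0.017 -0.663  3.003] F [-0.2  0.2 -3. ] M [-0.07  0.12 -0.02] op 0.0251 t 23.77
```

```bash
python3 -m handwheel '[{"translation":[0,0,-0.07],"roll":0},{"translation":[0,0,0],"roll":0}]'
python3 -m handwheel '[{"translation":[0,0,0],"roll":0},{"translation":[0,0,0],"roll":0},{"translation":[0,0,0],"roll":0}]' -0.1
python3 -m handwheel '[{"translation":[0,0,0.5],"roll":0},{"translation":[0,0,1],"roll":0},{"translation":[0,0,1],"roll":-0.02},{"translation":[0,0.5,1],"roll":-0.029},{"translation":[0,1,0],"roll":-0.029},{"translation":[0,1,0],"roll":-0.029},{"translation":[0,1,0],"roll":-0.029},{"translation":[0,1,0],"roll":-0.029}]' 
python3 -c "
from h import *
st();snap('k')
crop('k','scene',60,120,300,330,3,'k1')"
```

```text
time_s: 24.02
position: [0.433, -0.186, 0.0522]
eef_rot: [0.743, 0.67, -0.002, 0.005]
force: [0.3, 0.8, -2.7]
opening: 0.0252
time_s: 24.4
position: [0.433, -0.186, 0.0521]
eef_rot: [0.743, 0.67, -0.002, 0.005]
force: [-0.2, 0.6, 0.3]
opening: 0.0465
time_s: 25.4
position: [0.4327, -0.0057, 0.1922]
eef_rot: [0.977, 0.213, -0.004, 0.003]
force: [0.3, 0.5, -0.2]
opening: 0.0483
pos [ 0.4327 -0.0057  0.1922] yaw -65.39 tz [-0.006 -0.008 -1.   ] q [ 0.45  -0.009 -0.558  0.005 -1.031  1.548] F [ 0.3  0.5 -0.2] M [-0.13  0.02 -0.03] op 0.0483 t 25.4
```

View pics/k1.png

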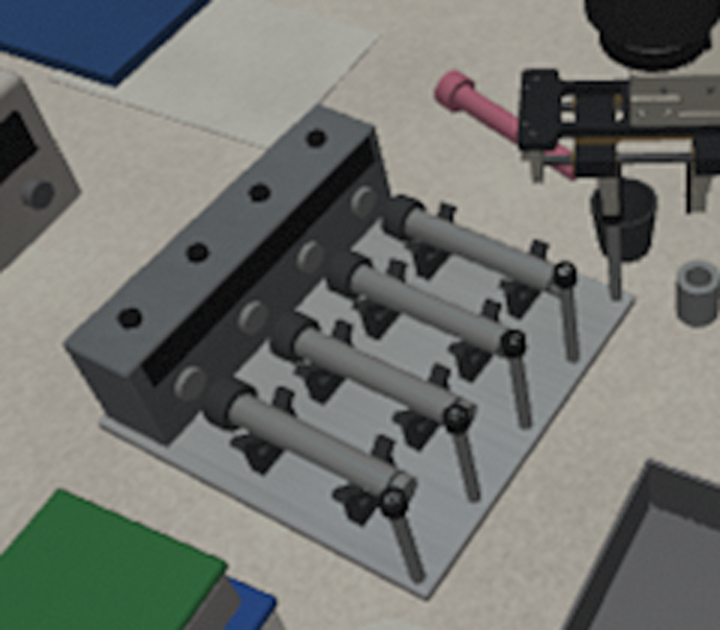

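View pics/k_top.png

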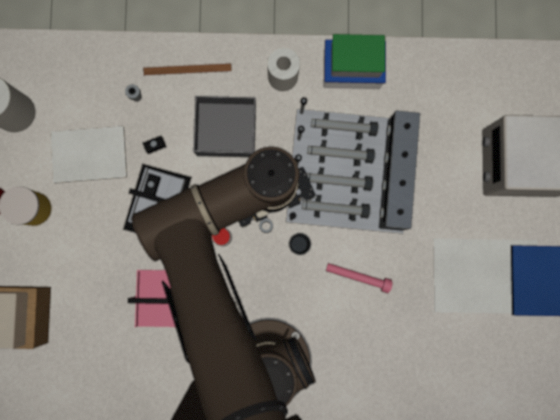

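```bash
python3 -m handwheel '[{"translation":[0.1,0.9,0],"roll":-0.026},{"translation":[0.1,1,0],"roll":-0.026},{"translation":[0.12,0.93,0],"roll":-0.026},{"translation":[0,0,-0.5],"roll":-0.026},{"translation":[0,0,-1],"roll":-0.0265},{"translation":[0,0,-1],"roll":0},{"translation":[0,0,-0.6],"roll":0},{"translation":[0,0,0],"roll":0}]' -0.27
python3 -c "
from h import *
st();snap('l')
crop('l','scene',250,180,400,300,5,'l1')"
```

```text
time_s: 26.5
position: [0.4445, 0.1051, 0.0665]
eef_rot: [0.982, -0.191, -0.007, 0.003]
force: [0.2, 0.7, -0.2]
opening: 0.056
pos [0.4445 0.1051 0.0665] yaw -111.98 tz [-0.014 -0.003 -1.   ] q [ 0.66   0.203 -0.663 -0.01  -0.717  0.535] F [ 0.2  0.7 -0.2] M [-0.13  0.13  0.  ] op 0.056 t 26.5
```

View pics/l1.png

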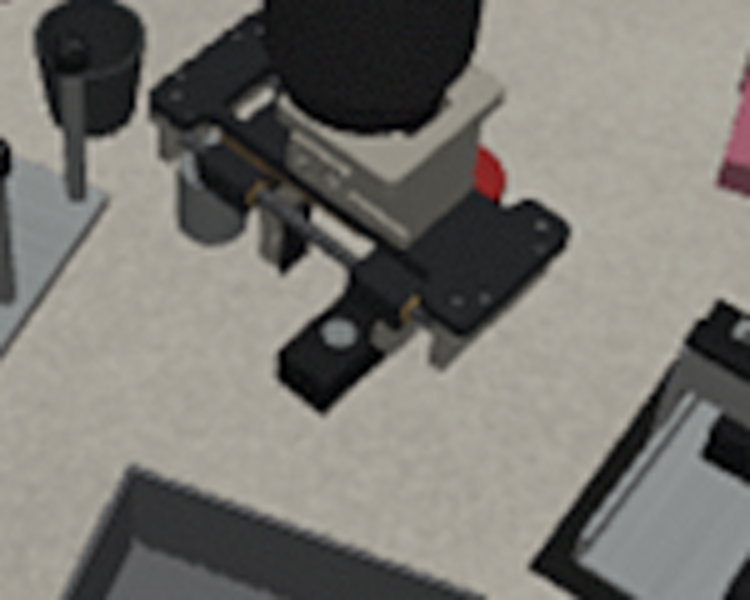

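```bash
python3 -m handwheel '[{"translation":[0.05,0.05,-0.6],"roll":0},{"translation":[0,0,-0.6],"roll":0},{"translation":[0,0,0],"roll":0}]'
python3 -m handwheel '[{"translation":[0,0,0],"roll":0},{"translation":[0,0,0],"roll":0},{"translation":[0,0,0],"roll":0},{"translation":[0,0,0],"roll":0}]' 1
python3 -c "
from h import *
st()"
python3 -m handwheel '[{"translation":[0,0,0.6],"roll":0},{"translation":[0,0,1],"roll":0},{"translation":[0,0,1],"roll":0},{"translation":[0.5,0,1],"roll":0.015},{"translation":[1,0.1,0.3],"roll":0.029},{"translation":[1,0.1,0],"roll":0.015},{"translation":[1,0.1,0],"roll":0},{"translation":[1,0.1,0],"roll":0},{"translation":[0.8,0.1,0],"roll":0},{"translation":[0,0,0],"roll":0}]'
python3 -c "
from h import *
st();snap('m')"
```

```text
time_s: 26.98
position: [0.4474, 0.108, 0.02]
eef_rot: [0.982, -0.191, -0.006, 0.002]
force: [-0.9, 0.2, 1.2]
opening: 0.0562
time_s: 27.48
position: [0.4481, 0.1086, 0.0208]
eef_rot: [0.982, -0.191, -0.005, 0.001]
force: [-2.4, 0.1, 8.4]
opening: 0.0341
pos [0.4481 0.1086 0.0208] yaw -112.0 tz [-0.009  0.    -1.   ] q [ 0.662  0.286 -0.702 -0.011 -0.59   0.534] F [-2.4  0.1  8.4] M [-0.03  0.8   0.  ] op 0.0341 t 27.48
time_s: 28.72
position: [0.6608, 0.1282, 0.1747]
eef_rot: [1.0, -0.007, -0.005, 0.002]
force: [-0.6, -0.4, -0.6]
opening: 0.0337
pos [0.6608 0.1282 0.1747] yaw -90.83 tz [-0.011 -0.005 -1.   ] q [ 4.800e-01  4.040e-01 -6.600e-02 -1.000e-03 -1.112e+00  1.077e+00] F [-0.6 -0.4 -0.6] M [-0.12  0.24  0.02] op 0.0337 t 28.73
```

View pics/m_scene.png

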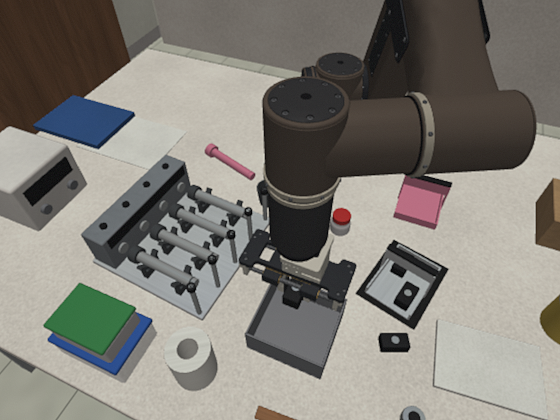

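```bash
python3 -m handwheel '[{"translation":[0.7,0,0],"roll":0},{"translation":[0,0,-1],"roll":0},{"translation":[0,0,-1],"roll":0},{"translation":[0,0,-1],"roll":0},{"translation":[0,0,-0.4],"roll":0},{"translation":[0,0,0],"roll":0}]'
python3 -m handwheel '[{"translation":[0,0,0],"roll":0},{"translation":[0,0,0],"roll":0},{"translation":[0,0,0],"roll":0}]' -0.27
python3 -m handwheel '[{"translation":[0,0,1],"roll":0},{"translation":[0,0,1],"roll":0},{"translation":[0,0,1],"roll":0},{"translation":[-0.3,1,0.3],"roll":-0.02},{"translation":[-0.3,1,0],"roll":-0.02},{"translation":[-0.4,1,0],"roll":0},{"translation":[-0.5,1,0],"roll":0},{"translation":[-0.5,1,0],"roll":0},{"translation":[0,0,0],"roll":0}]'
python3 -c "
from h import *
st();snap('n')
crop('n','top',110,85,280,260,4,'n1')
crop('n','scene',340,290,440,380,5,'n2')"
```

```text
time_s: 29.58
position: [0.6869, 0.1281, 0.0397]
eef_rot: [1.0, -0.007, -0.005, 0.002]
force: [-0.0, 0.5, -0.3]
opening: 0.0338
time_s: 29.95
position: [0.6881, 0.1285, 0.0411]
eef_rot: [1.0, -0.007, -0.004, 0.002]
force: [0.1, 0.6, 0.3]
opening: 0.0541
time_s: 31.08
position: [0.6063, 0.3311, 0.1724]
eef_rot: [0.991, -0.13, -0.005, 0.001]
force: [0.2, -0.3, 0.5]
opening: 0.0557
pos [0.6063 0.3311 0.1724] yaw -104.99 tz [-0.01  -0.001 -1.   ] q [ 0.778  0.432 -0.025 -0.007 -1.121  0.535] F [ 0.2 -0.3  0.5] M [-0.14  0.13  0.01] op 0.0557 t 31.07
```

View pics/n_top.png

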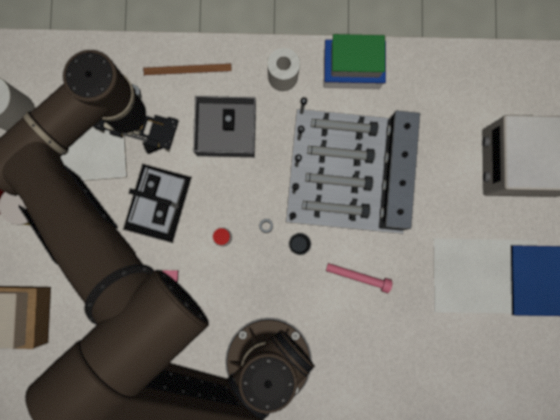

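View pics/n_scene.png

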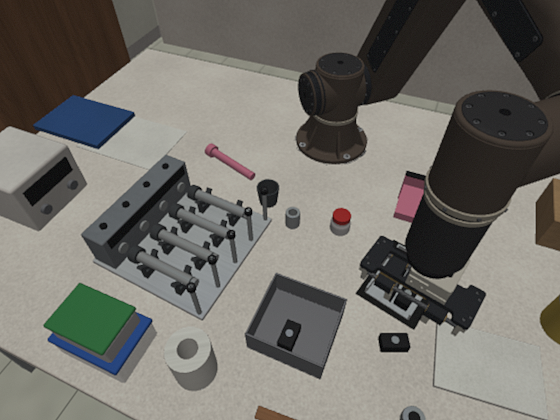

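```bash
python3 -m handwheel '[{"translation":[0.1,0.15,0],"roll":-0.029},{"translation":[0,0,0],"roll":-0.029},{"translation":[0,0,-0.3],"roll":-0.029},{"translation":[0,0,-0.6],"roll":-0.029},{"translation":[0,0,-0.8],"roll":-0.029},{"translation":[0,0,-1],"roll":-0.0017},{"translation":[0,0,0],"roll":0}]'
python3 -c "
from h import *
st();snap('o',('scene',))
crop('o','scene',340,290,440,380,5,'o2')"
```

```text
time_s: 32.05
position: [0.6102, 0.3316, 0.0607]
eef_rot: [0.829, -0.56, -0.006, 0.002]
force: [0.5, -0.4, 0.5]
opening: 0.056
pos [0.6102 0.3316 0.0607] yaw -158.1 tz [-0.013  0.003 -1.   ] q [ 0.771  0.537 -0.127 -0.014 -0.913 -0.381] F [ 0.5 -0.4  0.5] M [-0.1   0.12 -0.02] op 0.056 t 32.05
```

View pics/o2.png

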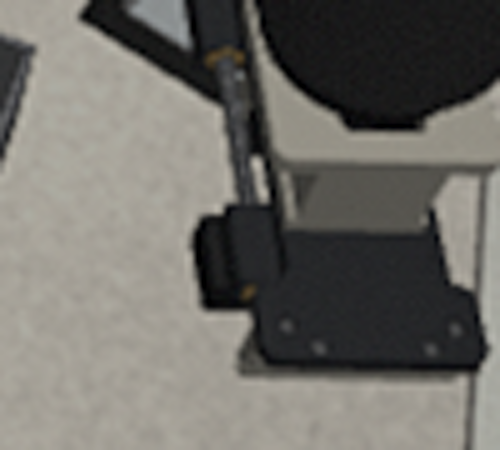

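```bash
python3 -m handwheel '[{"translation":[0.02,0.12,-0.5],"roll":0},{"translation":[0,0,-0.55],"roll":0},{"translation":[0,0,0],"roll":0}]'
python3 -m handwheel '[{"translation":[0,0,0],"roll":0},{"translation":[0,0,0],"roll":0},{"translation":[0,0,0],"roll":0},{"translation":[0,0,0],"roll":0}]' 1
python3 -c "
from h import *
st()"
python3 -m handwheel '[{"translation":[0,0,0.6],"roll":0},{"translation":[0,0,1],"roll":0},{"translation":[0,0,1],"roll":0},{"translation":[0.2,-0.5,1],"roll":0.029},{"translation":[0.3,-1,0.3],"roll":0.029},{"translation":[0.2,-1,0],"roll":0.029},{"translation":[0.2,-1,0],"roll":0.029},{"translation":[0.2,-1,0],"roll":0.029},{"translation":[0,-0.2,0],"roll":0.029},{"translation":[0,0,0],"roll":0.011},{"translation":[0,0,0],"roll":0}]'
python3 -c "
from h import *
st();snap('p')"
```

```text
time_s: 32.48
position: [0.612, 0.3386, 0.0211]
eef_rot: [0.829, -0.559, -0.005, -0.0]
force: [-0.1, 0.1, 0.3]
opening: 0.0556
time_s: 32.98
position: [0.6127, 0.3394, 0.023]
eef_rot: [0.829, -0.559, -0.005, -0.002]
force: [-2.4, -0.1, 5.9]
opening: 0.0336
pos [0.6127 0.3394 0.023 ] yaw -157.98 tz [-0.007  0.008 -1.   ] q [ 0.778  0.582 -0.148 -0.014 -0.839 -0.384] F [-2.4 -0.1  5.9] M [-0.12  0.77 -0.03] op 0.0336 t 32.98
time_s: 34.35
position: [0.6562, 0.1507, 0.1777]
eef_rot: [1.0, -0.013, -0.005, 0.002]
force: [0.3, 0.4, -0.7]
opening: 0.0338
pos [0.6562 0.1507 0.1777] yaw -91.46 tz [-0.01  -0.004 -1.   ] q [ 0.514  0.402 -0.063 -0.002 -1.117  1.032] F [ 0.3  0.4 -0.7] M [-0.09  0.07  0.01] op 0.0338 t 34.35
```

View pics/p_scene.png

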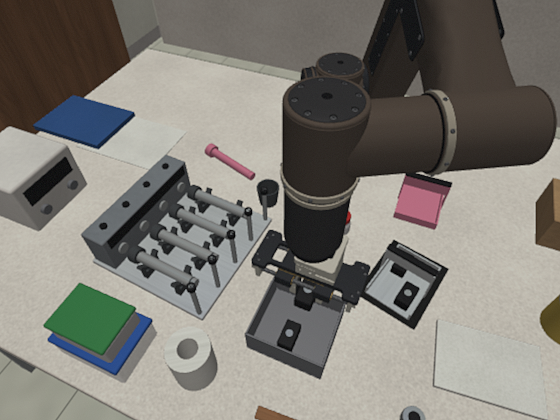

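```bash
python3 -m handwheel '[{"translation":[-0.85,-0.4,0],"roll":0.004},{"translation":[0,0,-1],"roll":0},{"translation":[0,0,-1],"roll":0},{"translation":[0,0,-1],"roll":0},{"translation":[0,0,-0.4],"roll":0},{"translation":[0,0,0],"roll":0}]'
python3 -m handwheel '[{"translation":[0,0,0],"roll":0},{"translation":[0,0,0],"roll":0},{"translation":[0,0,0],"roll":0}]' -0.27
python3 -m handwheel '[{"translation":[0,0,1],"roll":0},{"translation":[0,0,1],"roll":0},{"translation":[0,0,1],"roll":0},{"translation":[0,-0.5,1],"roll":0},{"translation":[0,-1,0],"roll":0},{"translation":[0,-1,0],"roll":0},{"translation":[0,-1,0],"roll":0},{"translation":[0,-1,0],"roll":0},{"translation":[0,0,0],"roll":0}]'
python3 -c "
from h import *
st();snap('q')
crop('q','top',110,85,280,260,4,'q1')
crop('q','scene',340,220,460,340,6,'q2')"
```

```text
time_s: 35.2
position: [0.6221, 0.135, 0.0412]
eef_rot: [1.0, 0.0, -0.006, 0.003]
force: [0.1, 0.3, -1.5]
opening: 0.0335
time_s: 35.58
position: [0.6229, 0.1353, 0.043]
eef_rot: [1.0, 0.0, -0.004, 0.002]
force: [0.2, -0.6, -0.5]
opening: 0.0539
time_s: 36.7
position: [0.6221, -0.0474, 0.2024]
eef_rot: [1.0, -0.001, -0.005, 0.002]
force: [-0.6, 0.7, -1.0]
opening: 0.0558
pos [ 0.6221 -0.0474  0.2024] yaw -90.14 tz [-0.009 -0.004 -1.   ] q [ 0.238  0.305 -0.15   0.002 -1.126  1.33 ] F [-0.6  0.7 -1. ] M [-0.02  0.13 -0.01] op 0.0558 t 36.7
```

View pics/q1.png

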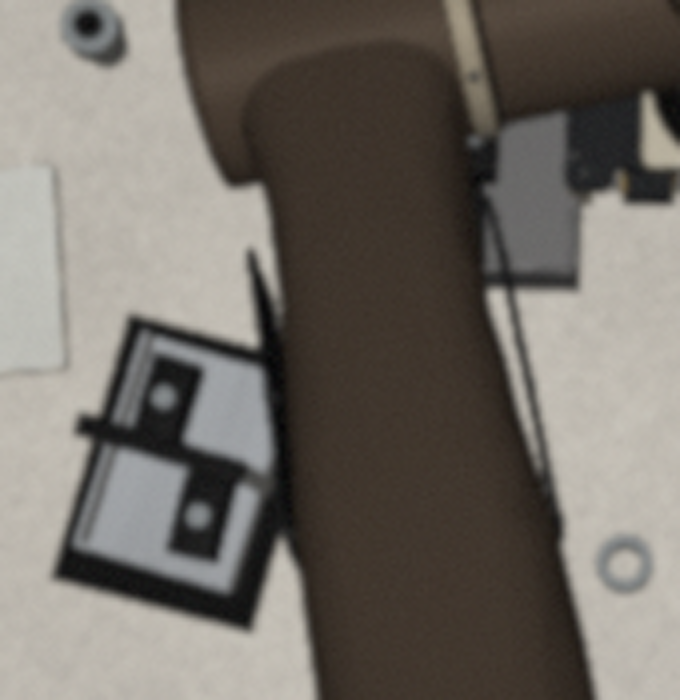

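View pics/q2.png

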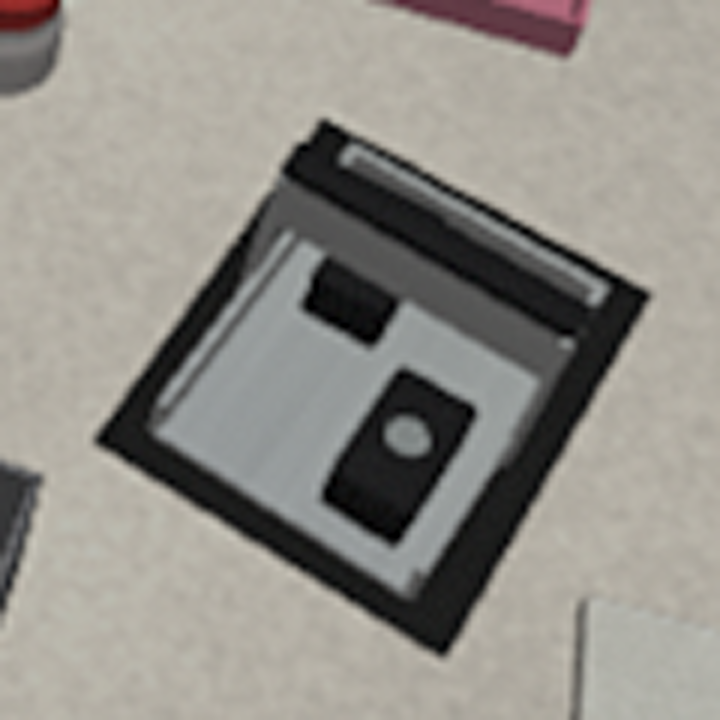

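```bash
python3 -m handwheel '[{"translation":[0.14,0.96,0],"roll":-0.0278},{"translation":[0.14,0.96,0],"roll":-0.0278},{"translation":[0.14,0.96,0],"roll":-0.0278},{"translation":[0.14,0.96,0],"roll":-0.0278},{"translation":[0.14,0.96,0],"roll":-0.0278},{"translation":[0.14,0.96,0],"roll":-0.0278},{"translation":[0,0,0],"roll":-0.0278},{"translation":[0,0,-0.6],"roll":-0.0278},{"translation":[0,0,-0.7],"roll":-0.0276},{"translation":[0,0,-0.7],"roll":0},{"translation":[0,0,0],"roll":0}]' 0
python3 -c "
from h import *
st();snap('r')
crop('r','scene',220,240,370,380,5,'r1')"
```

```text
time_s: 38.17
position: [0.6543, 0.1859, 0.1197]
eef_rot: [0.708, -0.706, -0.006, 0.0]
force: [-0.2, 0.2, 0.8]
opening: 0.0434
pos [0.6543 0.1859 0.1197] yaw -179.89 tz [-0.008  0.008 -1.   ] q [ 0.556  0.457 -0.112 -0.013 -1.005 -0.548] F [-0.2  0.2  0.8] M [0.01 0.09 0.02] op 0.0434 t 38.17
```

View pics/r1.png

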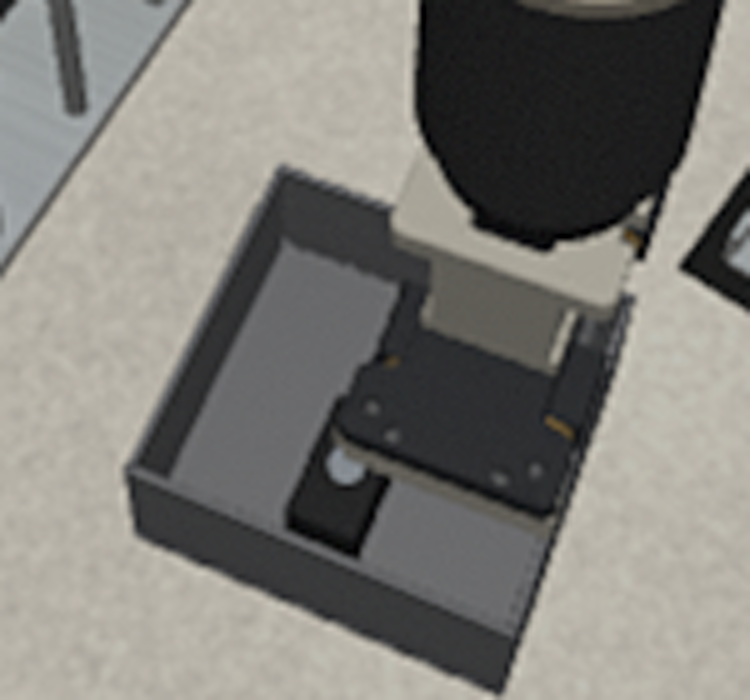

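```bash
python3 -m handwheel '[{"translation":[0.03,0,-0.9],"roll":0},{"translation":[0,0,-0.9],"roll":0},{"translation":[0,0,-0.45],"roll":0},{"translation":[0,0,0],"roll":0}]'
python3 -c "
from h import *
st()"
python3 -m handwheel '[{"translation":[0,-0.3,0],"roll":0},{"translation":[0,-0.35,0],"roll":0},{"translation":[0,-0.35,0],"roll":0},{"translation":[0,-0.35,0],"roll":0},{"translation":[0,-0.35,0],"roll":0},{"translation":[0,-0.3,0],"roll":0},{"translation":[0,0,0],"roll":0}]'
python3 -c "
from h import *
st()"
```

```text
time_s: 38.78
position: [0.6571, 0.1855, 0.0317]
eef_rot: [0.707, -0.707, -0.005, -0.001]
force: [0.3, 0.2, 0.2]
opening: 0.0439
pos [0.6571 0.1855 0.0317] yaw -179.94 tz [-0.005  0.009 -1.   ] q [ 0.554  0.55  -0.186 -0.014 -0.835 -0.544] F [0.3 0.2 0.2] M [-0.03  0.11  0.  ] op 0.0439 t 38.77
time_s: 39.65
position: [0.6569, 0.1042, 0.0316]
eef_rot: [-0.707, 0.707, 0.005, 0.001]
force: [0.9, -0.0, -0.5]
opening: 0.0437
pos [0.6569 0.1042 0.0316] yaw 179.96 tz [-0.005  0.009 -1.   ] q [ 0.444  0.527 -0.229 -0.015 -0.816 -0.434] F [ 0.9 -0.  -0.5] M [-0.01  0.12 -0.03] op 0.0437 t 39.65
```

```bash
python3 -m handwheel '[{"translation":[0,0.3,0],"roll":0},{"translation":[0,0,1],"roll":0},{"translation":[0,0,1],"roll":0},{"translation":[0,0,1],"roll":0},{"translation":[-0.5,0,1],"roll":0},{"translation":[-1,0,0.5],"roll":0},{"translation":[-1,0,0],"roll":0},{"translation":[-0.8,0,0],"roll":0},{"translation":[0,0,0],"roll":0}]'
python3 - <<'E'
from h import *
st();snap('s')
crop('s','scene',220,240,370,380,5,'s1')
P=cloud('a','top'); m=(P[...,2]>.092)&(P[...,2]<.12)&(P[...,0]>.36)&(P[...,0]<.52)&(P[...,1]>.2)&(P[...,1]<.44)
Q=P[m]; print(len(Q),Q.mean(0),Q.min(0),Q.max(0)); u,s,vt=np.linalg.svd(Q[:,:2]-Q[:,:2].mean(0),full_matrices=False); print(vt[0],np.degrees(np.arctan2(vt[0][1],vt[0][0])), np.ptp((Q[:,:2]-Q[:,:2].mean(0))@vt[0]))
pr=(Q[:,:2]-Q[:,:2].mean(0))@vt[0]; print("mid",Q[:,:2].mean(0)+vt[0]*(pr.max()+pr.min())/2)
P=cloud('a','top'); m=(P[...,2]>.06)&(P[...,2]<.085)&(P[...,0]>.53)&(P[...,0]<.78)&(P[...,1]>.0)&(P[...,1]<.26)
Q=P[m]; print("bin",len(Q),Q.min(0),Q.max(0),cv2.minAreaRect((Q[:,:2]*1000).astype(np.float32)))
E
```

```text
time_s: 40.78
position: [0.5235, 0.1184, 0.2126]
eef_rot: [0.708, -0.706, -0.005, -0.002]
force: [1.3, 0.2, 0.6]
opening: 0.0438
pos [0.5235 0.1184 0.2126] yaw -179.84 tz [-0.004  0.01  -1.   ] q [ 0.58   0.151 -0.324 -0.012 -1.094 -0.572] F [1.3 0.2 0.6] M [-0.04 -0.03  0.01] op 0.0438 t 40.77
270 [0.44552828 0.32563525 0.10536282] [0.42309663 0.26775554 0.09351687] [0.46722307 0.38616254 0.11547148]
[0.27314024 0.96197422] 74.14878467946596 0.12059092912636846
mid [0.44578889 0.32655308]
bin 445 [0.57633852 0.05035232 0.06008282] [0.73977392 0.22068126 0.07915319] ((657.909423828125, 135.4173583984375), (170.29249572753906, 163.12098693847656), 89.66865539550781)
```

View pics/s_scene.png

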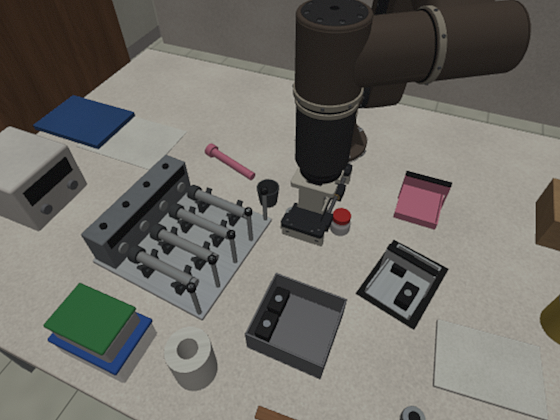

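View pics/s_top.png

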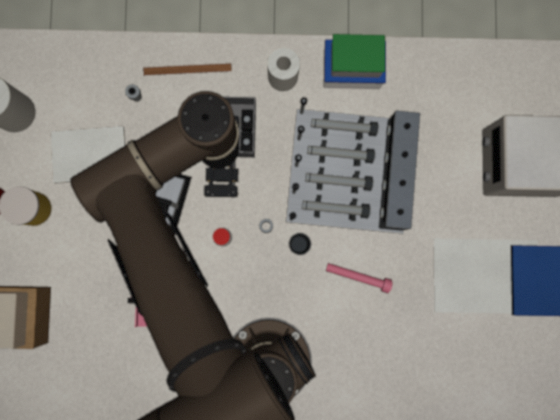

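```bash
python3 -m handwheel '[{"translation":[-0.32,0.87,0],"roll":-0.0222},{"translation":[-0.32,0.87,0],"roll":-0.0222},{"translation":[-0.32,0.87,0],"roll":0},{"translation":[-0.32,0.87,0],"roll":0},{"translation":[-0.32,0.87,0],"roll":0},{"translation":[-0.32,0.87,0],"roll":0},{"translation":[0,0,-0.8],"roll":0},{"translation":[0,0,-0.8],"roll":0},{"translation":[0,0,-0.4],"roll":0},{"translation":[0,0,0],"roll":0}]'
python3 -c "
from h import *
st();snap('t')
crop('t','scene',330,200,480,340,5,'t1')"
```

```text
time_s: 42.12
position: [0.4485, 0.3261, 0.1308]
eef_rot: [-0.602, 0.798, 0.004, 0.001]
force: [-0.3, 0.4, -0.5]
opening: 0.0436
pos [0.4485 0.3261 0.1308] yaw 164.04 tz [-0.003  0.008 -1.   ] q [ 0.977  0.256 -0.398 -0.009 -0.912 -1.25 ] F [-0.3  0.4 -0.5] M [-0.05  0.04  0.01] op 0.0436 t 42.12
```

View pics/t1.png

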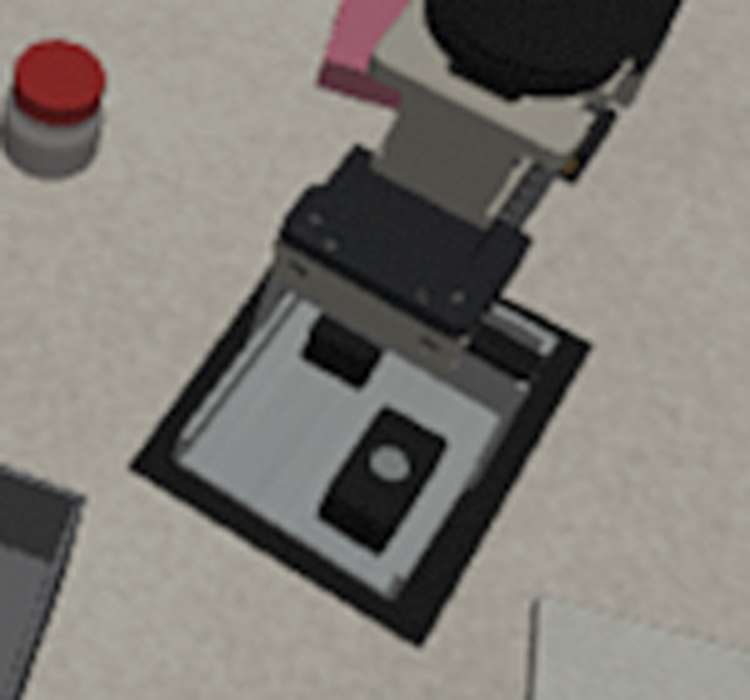

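```bash
python3 -m handwheel '[{"translation":[0,0,-0.7],"roll":0},{"translation":[0,0,-0.75],"roll":0},{"translation":[0,0,0],"roll":0}]'
python3 -m handwheel '[{"translation":[0,0,0],"roll":0},{"translation":[0,0,0],"roll":0},{"translation":[0,0,0],"roll":0},{"translation":[0,0,0],"roll":0},{"translation":[0,0,0],"roll":0}]' 1
python3 -c "
from h import *
st()"
```

```text
time_s: 42.6
position: [0.4481, 0.3256, 0.0733]
eef_rot: [-0.602, 0.798, 0.004, 0.002]
force: [0.6, 0.1, 0.9]
opening: 0.0441
time_s: 43.22
position: [0.4487, 0.3266, 0.0747]
eef_rot: [-0.602, 0.798, 0.005, 0.003]
force: [-1.8, -0.5, 6.8]
opening: 0.0153
pos [0.4487 0.3266 0.0747] yaw 164.08 tz [-0.001  0.011 -1.   ] q [ 0.977  0.322 -0.459 -0.01  -0.781 -1.248] F [-1.8 -0.5  6.8] M [-0.21  0.59  0.01] op 0.0153 t 43.23
```

```bash
python3 -m handwheel '[{"translation":[0,0,0],"roll":0},{"translation":[0,0,0],"roll":0},{"translation":[0,0,0],"roll":0}]'
python3 -c "
from h import *
st()"
```

```text
time_s: 43.6
position: [0.4487, 0.3266, 0.0747]
eef_rot: [-0.602, 0.798, 0.005, 0.003]
force: [-2.5, -0.1, 6.1]
opening: 0.0156
pos [0.4487 0.3266 0.0747] yaw 164.08 tz [-0.001  0.011 -1.   ] q [ 0.977  0.322 -0.459 -0.01  -0.781 -1.248] F [-2.5 -0.1  6.1] M [-0.22  0.57  0.03] op 0.0156 t 43.6
```

```bash
python3 -m handwheel '[{"translation":[0,0,0],"roll":0},{"translation":[0,0,-0.07],"roll":0},{"translation":[0,0,-0.06],"roll":0},{"translation":[0,0,0],"roll":0}]' 0.45
python3 -c "
from h import *
st()"
python3 -m handwheel '[{"translation":[0,0,0],"roll":0},{"translation":[0,0,0],"roll":0},{"translation":[0,0,0],"roll":0},{"translation":[0,0,0],"roll":0},{"translation":[0,0,0],"roll":0}]' 1
python3 -c "
from h import *
st()"
```

```text
time_s: 44.1
position: [0.4482, 0.326, 0.0682]
eef_rot: [-0.602, 0.798, 0.005, 0.002]
force: [0.2, 0.5, -0.3]
opening: 0.0237
pos [0.4482 0.326  0.0682] yaw 164.05 tz [-0.002  0.01  -1.   ] q [ 0.977  0.331 -0.465 -0.01  -0.768 -1.248] F [ 0.2  0.5 -0.3] M [ 0.01  0.06 -0.01] op 0.0237 t 44.1
time_s: 44.72
position: [0.4483, 0.3262, 0.0686]
eef_rot: [-0.602, 0.798, 0.005, 0.003]
force: [0.4, 0.5, -2.3]
opening: 0.0155
pos [0.4483 0.3262 0.0686] yaw 164.05 tz [-0.002  0.01  -1.   ] q [ 0.977  0.33  -0.465 -0.01  -0.768 -1.248] F [ 0.4  0.5 -2.3] M [ 0.11 -0.19  0.02] op 0.0155 t 44.73
```

```bash
python3 -c "
from h import *
snap('u')
crop('u','scene',350,190,470,310,6,'u1')"
```

```text
(no output)
```

View pics/u1.png

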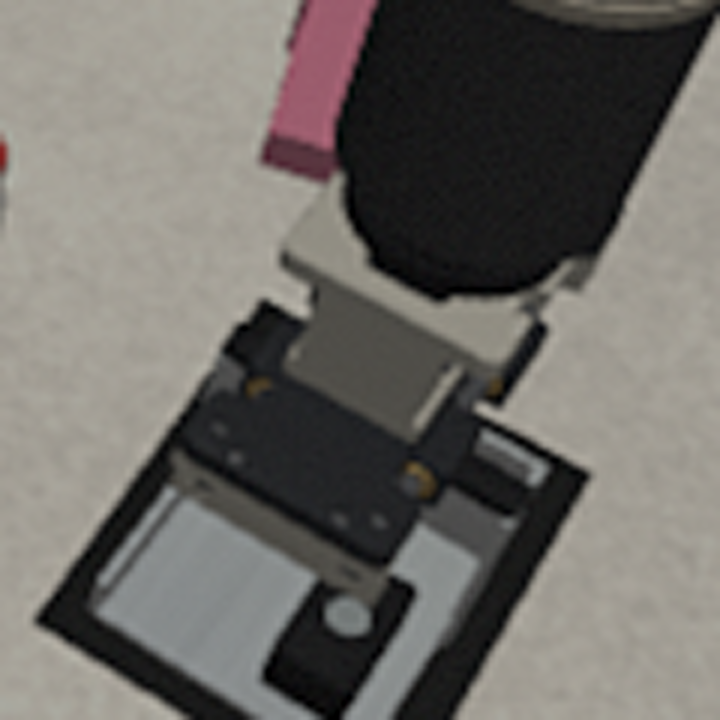

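```bash
python3 -m handwheel '[{"translation":[0,0,0],"roll":0},{"translation":[0,0,0],"roll":0},{"translation":[0,0,0.4],"roll":0},{"translation":[0,0,0.45],"roll":0},{"translation":[0,0,0],"roll":0}]' 0.45
python3 -c "
from h import *
st()"
python3 -m handwheel '[{"translation":[0,0,0],"roll":0},{"translation":[0,0,0],"roll":0},{"translation":[0,0,0],"roll":0},{"translation":[0,0,0],"roll":0},{"translation":[0,0,0],"roll":0}]' 1
python3 -c "
from h import *
st()"
```

```text
time_s: 45.45
position: [0.4492, 0.3273, 0.105]
eef_rot: [-0.602, 0.798, 0.005, 0.004]
force: [0.2, 0.7, -0.3]
opening: 0.0238
pos [0.4492 0.3273 0.105 ] yaw 164.08 tz [ 0.001  0.013 -1.   ] q [ 0.977  0.284 -0.428 -0.009 -0.847 -1.249] F [ 0.2  0.7 -0.3] M [ 0.02  0.08 -0.01] op 0.0238 t 45.45
time_s: 46.08
position: [0.4483, 0.3261, 0.1026]
eef_rot: [-0.602, 0.798, 0.005, 0.002]
force: [-2.6, -0.7, 5.6]
opening: 0.0156
pos [0.4483 0.3261 0.1026] yaw 164.06 tz [-0.002  0.01  -1.   ] q [ 0.977  0.287 -0.431 -0.009 -0.846 -1.249] F [-2.6 -0.7  5.6] M [-0.25  0.67  0.01] op 0.0156 t 46.08
```

```bash
python3 -m handwheel '[{"translation":[0,0,0.2],"roll":0},{"translation":[0,0,0.3],"roll":0},{"translation":[0,0,0.4],"roll":0},{"translation":[0,0,0.4],"roll":0},{"translation":[0,0,0.2],"roll":0},{"translation":[0,0,0],"roll":0},{"translation":[0,0,0],"roll":0}]'
python3 -c "
from h import *
st();snap('v')
crop('v','scene',330,170,480,320,5,'v1')"
```

```text
time_s: 46.95
position: [0.4481, 0.326, 0.1622]
eef_rot: [-0.602, 0.798, 0.005, 0.002]
force: [-1.6, -0.1, -4.0]
opening: 0.0155
pos [0.4481 0.326  0.1622] yaw 164.04 tz [-0.002  0.01  -1.   ] q [ 0.977  0.221 -0.361 -0.009 -0.981 -1.251] F [-1.6 -0.1 -4. ] M [-0.08  0.08 -0.03] op 0.0155 t 46.95
```

View pics/v1.png

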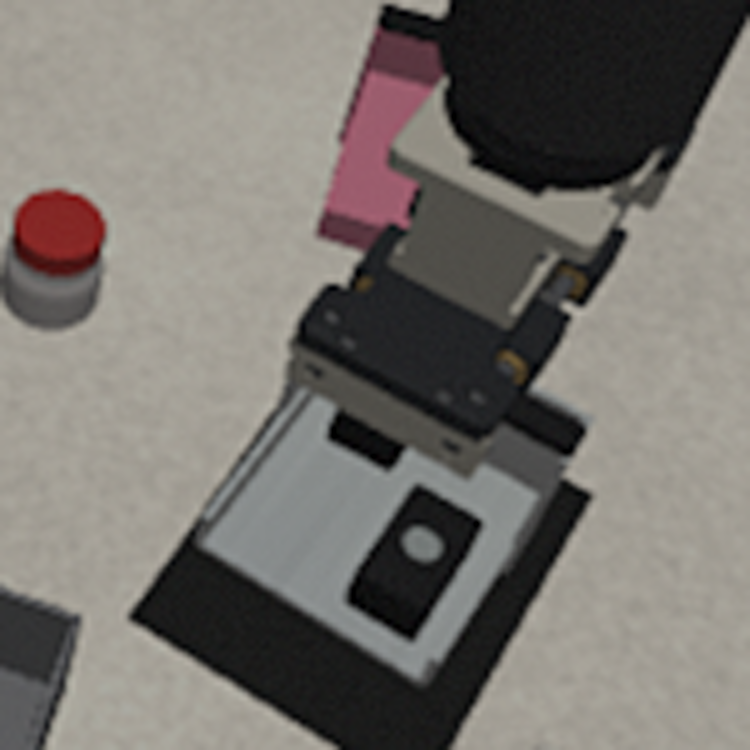

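```bash
python3 -m handwheel '[{"translation":[0.2,-0.1,0.3],"roll":-0.01},{"translation":[0.4,-0.24,0.4],"roll":-0.018},{"translation":[0.55,-0.33,0.15],"roll":-0.02},{"translation":[0.6,-0.36,0],"roll":-0.022},{"translation":[0.6,-0.36,0],"roll":-0.022},{"translation":[0.6,-0.36,0],"roll":-0.022},{"translation":[0.6,-0.36,0],"roll":-0.022},{"translation":[0.6,-0.36,0],"roll":-0.022},{"translation":[0.5,-0.3,0],"roll":-0.02},{"translation":[0.4,-0.2,0],"roll":-0.018},{"translation":[0.25,-0.15,0],"roll":-0.0096},{"translation":[0,0,0],"roll":0}]'
python3 -c "
from h import *
st();snap('w')
crop('w','scene',210,170,400,380,4,'w1')"
```

```text
time_s: 48.55
position: [0.6605, 0.2008, 0.1954]
eef_rot: [0.0, 1.0, 0.002, 0.004]
force: [0.1, -0.0, -3.9]
opening: 0.0155
pos [0.6605 0.2008 0.1954] yaw 90.0 tz [ 0.008  0.003 -1.   ] q [ 5.780e-01  4.040e-01 -1.700e-02  2.000e-03 -1.140e+00 -2.149e+00] F [ 0.1 -0.  -3.9] M [-0.09  0.03 -0.05] op 0.0155 t 48.55
```

View pics/w1.png

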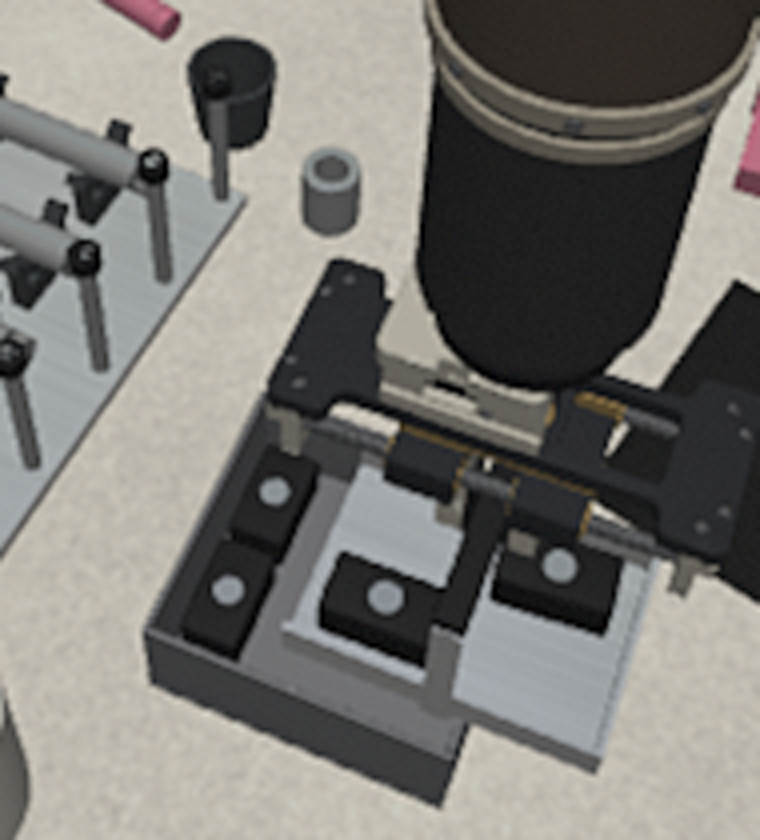

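View pics/w_top.png

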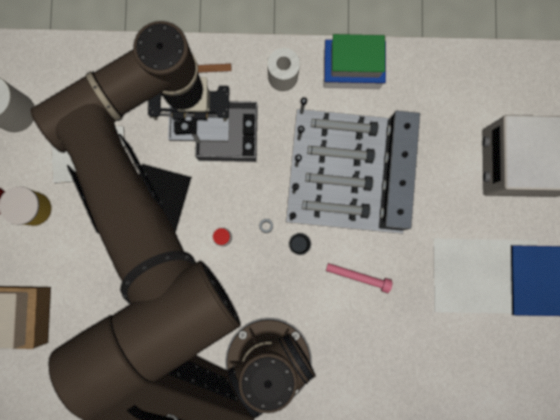

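```bash
python3 -m handwheel '[{"translation":[0,0,-0.25],"roll":0},{"translation":[0,-0.03,-0.2],"roll":0},{"translation":[0,0,-0.1],"roll":0},{"translation":[0,0,0],"roll":0}]'
python3 -m handwheel '[{"translation":[0,0,-0.05],"roll":0},{"translation":[0,0,0],"roll":0}]'
python3 -m handwheel '[{"translation":[0,0,-0.05],"roll":0},{"translation":[0,0,0],"roll":0}]'
```

```text
time_s: 49.15
position: [0.6601, 0.2002, 0.1741]
eef_rot: [-0.0, 1.0, 0.002, 0.004]
force: [0.2, 0.2, -3.4]
opening: 0.0156
time_s: 49.4
position: [0.6604, 0.2003, 0.1727]
eef_rot: [-0.0, 1.0, 0.002, 0.005]
force: [0.6, -0.6, -4.1]
opening: 0.0153
time_s: 49.65
position: [0.6603, 0.2002, 0.1705]
eef_rot: [-0.0, 1.0, 0.002, 0.005]
force: [0.7, 0.4, -2.9]
opening: 0.0158
```

```bash
python3 -m handwheel '[{"translation":[0,0,-0.04],"roll":0},{"translation":[0,0,0],"roll":0}]'
python3 -m handwheel '[{"translation":[0,0,-0.04],"roll":0},{"translation":[0,0,0],"roll":0}]'
python3 -c "
from h import *
st();snap('x',('scene',))
crop('x','scene',210,170,400,380,4,'x1')"
```

```text
time_s: 49.9
position: [0.6605, 0.2002, 0.1697]
eef_rot: [-0.0, 1.0, 0.002, 0.005]
force: [-0.0, -0.9, 1.3]
opening: 0.0156
time_s: 50.15
position: [0.6607, 0.2001, 0.1696]
eef_rot: [-0.001, 1.0, 0.002, 0.006]
force: [-5.3, -0.7, 9.1]
opening: 0.0157
pos [0.6607 0.2001 0.1696] yaw 90.07 tz [ 0.011  0.004 -1.   ] q [ 0.577  0.421 -0.053  0.003 -1.084 -2.148] F [-5.3 -0.7  9.1] M [-0.54  1.85  0.02] op 0.0157 t 50.15
```

View pics/x1.png

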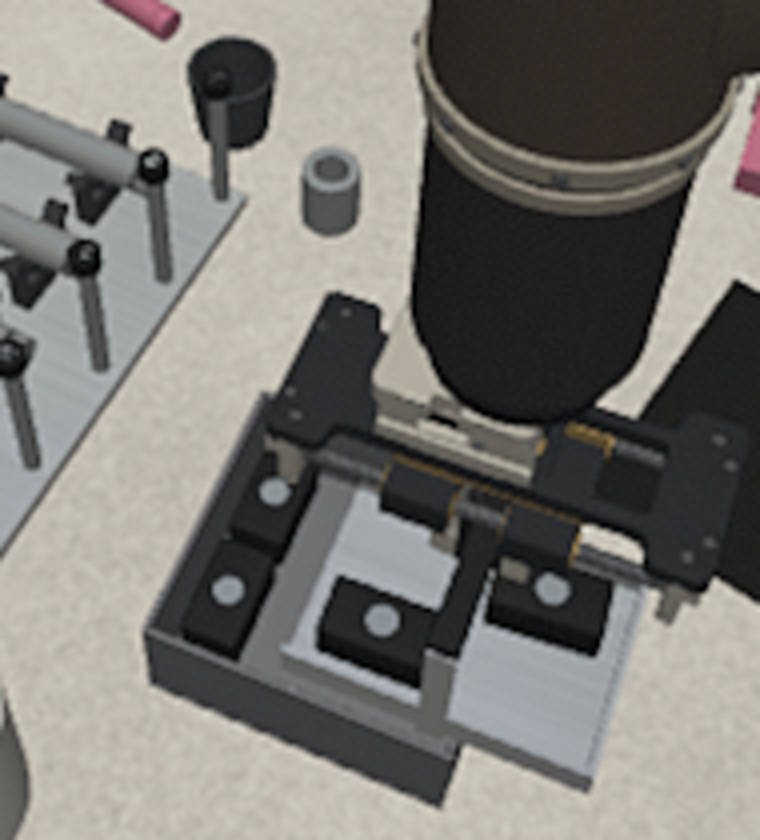

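```bash
python3 -m handwheel '[{"translation":[0,0,0.03],"roll":0},{"translation":[0,-0.21,-0.04],"roll":0},{"translation":[0,0,0],"roll":0}]'
python3 -m handwheel '[{"translation":[0,-0.21,-0.07],"roll":0},{"translation":[0,0,0],"roll":0}]'
python3 -c "
from h import *
st();snap('y',('scene',))
crop('y','scene',210,170,400,380,4,'y1')"
```

```text
time_s: 50.58
position: [0.6611, 0.1923, 0.168]
eef_rot: [-0.0, 1.0, 0.003, 0.006]
force: [-1.8, 3.0, 5.5]
opening: 0.0155
time_s: 50.82
position: [0.6613, 0.1837, 0.1654]
eef_rot: [-0.0, 1.0, 0.003, 0.006]
force: [-2.1, 1.3, 5.8]
opening: 0.0156
pos [0.6613 0.1837 0.1654] yaw 90.04 tz [ 0.012  0.006 -1.   ] q [ 5.550e-01  4.180e-01 -6.900e-02  2.000e-03 -1.071e+00 -2.126e+00] F [-2.1  1.3  5.8] M [0.93 0.69 0.11] op 0.0156 t 50.83
```

View pics/y1.png

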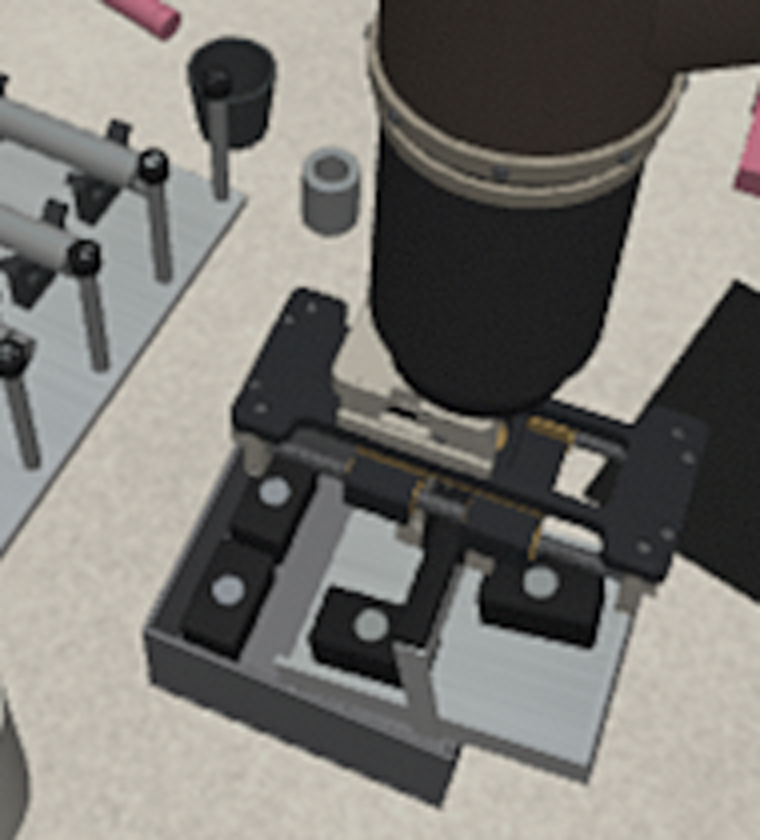

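```bash
python3 -m handwheel '[{"translation":[0,-0.2,-0.085],"roll":0},{"translation":[0,0,0],"roll":0}]'
python3 -m handwheel '[{"translation":[0,-0.19,-0.1],"roll":0},{"translation":[0,0,0],"roll":0}]'
python3 -c "
from h import *
st();snap('z',('scene',))
crop('z','scene',210,170,400,380,4,'z1')"
```

```text
time_s: 51.12
position: [0.6613, 0.1755, 0.1618]
eef_rot: [-0.0, 1.0, 0.003, 0.006]
force: [-1.1, 0.7, 5.3]
opening: 0.0156
time_s: 51.38
position: [0.6613, 0.1676, 0.1577]
eef_rot: [-0.0, 1.0, 0.002, 0.006]
force: [-0.6, 0.4, 5.4]
opening: 0.0156
pos [0.6613 0.1676 0.1577] yaw 90.03 tz [ 0.012  0.005 -1.   ] q [ 5.340e-01  4.180e-01 -8.800e-02  2.000e-03 -1.053e+00 -2.106e+00] F [-0.6  0.4  5.4] M [0.28 0.36 0.03] op 0.0156 t 51.38
```

View pics/z1.png

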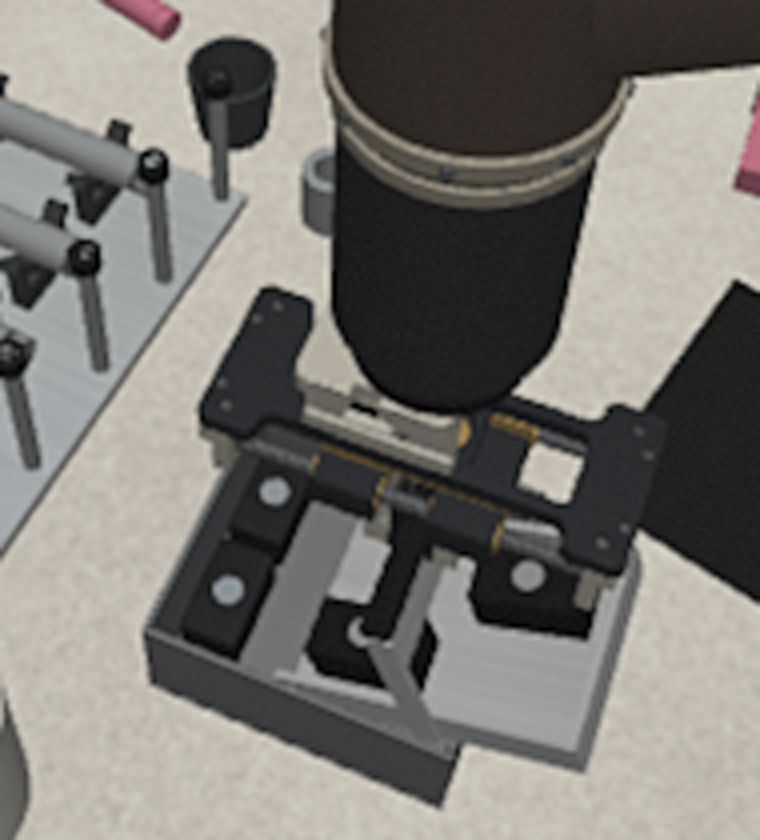

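```bash
python3 -m handwheel '[{"translation":[0,-0.18,-0.12],"roll":0},{"translation":[0,0,0],"roll":0}]'
python3 -m handwheel '[{"translation":[0,-0.175,-0.135],"roll":0},{"translation":[0,0,0],"roll":0},{"translation":[0,0,0],"roll":0}]'
python3 -m handwheel '[{"translation":[0,-0.16,-0.15],"roll":0},{"translation":[0,0,0],"roll":0}]'
python3 -c "
from h import *
st();snap('aa',('scene',))
crop('aa','scene',210,170,400,380,4,'aa1')"
```

```text
time_s: 51.68
position: [0.6615, 0.1605, 0.1536]
eef_rot: [-0.0, 1.0, 0.002, 0.006]
force: [-1.8, 0.9, 10.5]
opening: 0.016
time_s: 52.05
position: [0.662, 0.1535, 0.1494]
eef_rot: [-0.0, 1.0, 0.002, 0.007]
force: [-3.3, -1.9, 13.8]
opening: 0.0163
time_s: 52.3
position: [0.6623, 0.146, 0.1438]
eef_rot: [-0.0, 1.0, 0.002, 0.007]
force: [-3.5, -5.7, 17.3]
opening: 0.0171
pos [0.6623 0.146  0.1438] yaw 90.05 tz [ 0.014  0.004 -1.   ] q [ 0.506  0.422 -0.116  0.004 -1.018 -2.078] F [-3.5 -5.7 17.3] M [-1.12  0.99  0.05] op 0.0171 t 52.3
```

View pics/aa1.png

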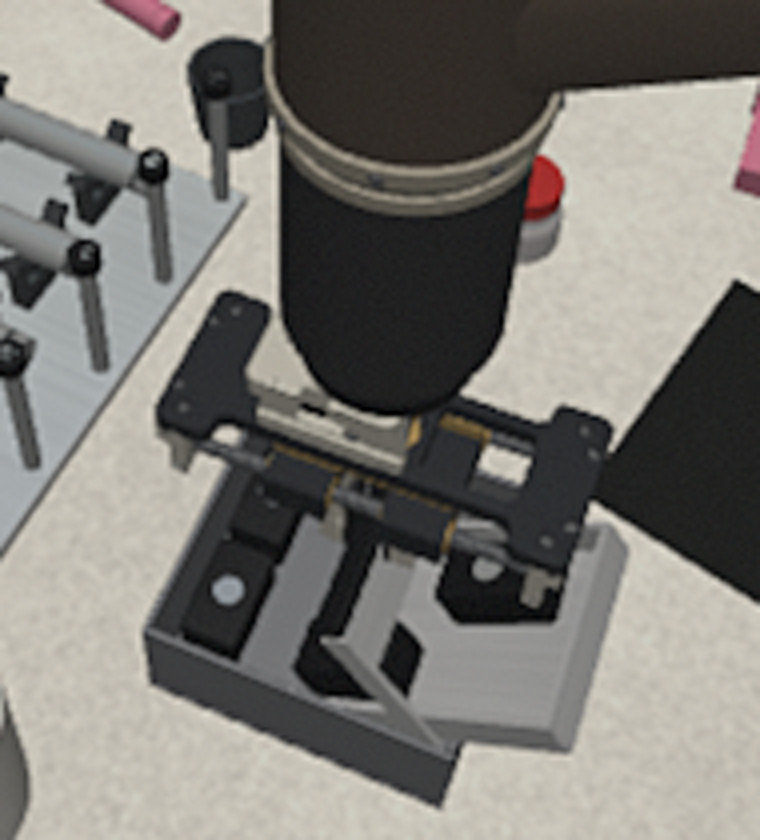

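```bash
python3 -m handwheel '[{"translation":[0,-0.08,-0.1],"roll":0},{"translation":[0,0,0],"roll":0}]'
python3 -m handwheel '[{"translation":[0,-0.06,-0.1],"roll":0},{"translation":[0,0,0],"roll":0},{"translation":[0,0,0],"roll":0}]'
python3 -c "
from h import *
st();snap('ab')
crop('ab','scene',210,170,400,380,4,'ab1')"
```

```text
time_s: 52.6
position: [0.6623, 0.1422, 0.1403]
eef_rot: [-0.0, 1.0, 0.001, 0.007]
force: [-3.5, -8.6, 19.1]
opening: 0.0179
time_s: 52.98
position: [0.6623, 0.139, 0.1366]
eef_rot: [-0.0, 1.0, 0.001, 0.007]
force: [-4.2, -11.6, 20.3]
opening: 0.018
pos [0.6623 0.139  0.1366] yaw 90.04 tz [ 0.014  0.002 -1.   ] q [ 0.497  0.426 -0.128  0.006 -1.003 -2.07 ] F [ -4.2 -11.6  20.3] M [-3.49  1.11  0.  ] op 0.018 t 52.98
```

View pics/ab1.png

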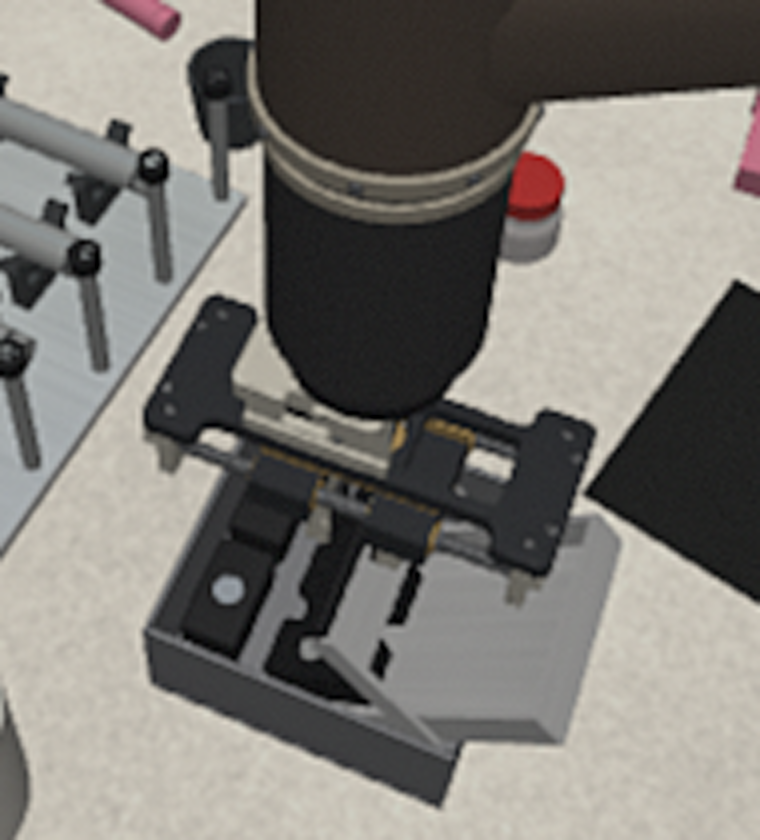

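```bash
python3 -m handwheel '[{"translation":[0,0,0],"roll":0},{"translation":[0,0,0],"roll":0},{"translation":[0,0,0],"roll":0},{"translation":[0,0,0],"roll":0}]'
python3 -c "
from h import *
st();snap('ac')
crop('ac','scene',230,270,370,380,5,'ac1');crop('ac','top',150,60,280,190,5,'ac2')"
```

```text
time_s: 53.58
position: [0.6623, 0.139, 0.1366]
eef_rot: [-0.0, 1.0, 0.001, 0.007]
force: [-3.1, -11.4, 21.2]
opening: 0.018
pos [0.6623 0.139  0.1366] yaw 90.04 tz [ 0.014  0.002 -1.   ] q [ 0.497  0.426 -0.128  0.006 -1.003 -2.07 ] F [ -3.1 -11.4  21.2] M [-3.52  1.14 -0.05] op 0.018 t 53.58
```

View pics/ac1.png

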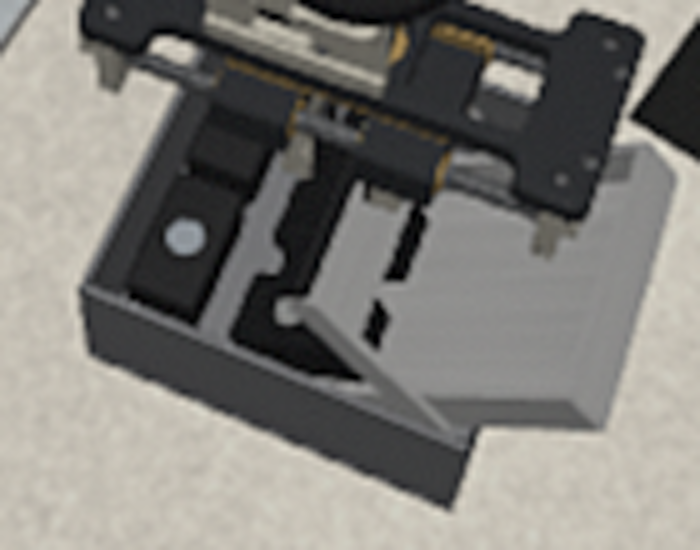

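View pics/ac2.png

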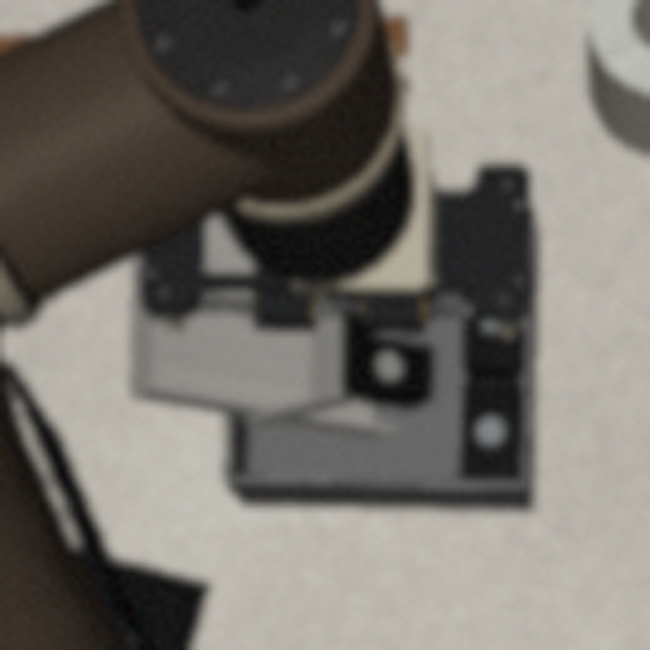

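```bash
python3 -m handwheel '[{"translation":[0,0.13,0.08],"roll":0},{"translation":[0,0.13,0.09],"roll":0},{"translation":[0,0.13,0.09],"roll":0},{"translation":[0,0,0],"roll":0},{"translation":[0,0,0],"roll":0}]'
python3 -c "
from h import *
st();snap('ad')
crop('ad','scene',230,270,370,380,5,'ad1');crop('ad','top',150,60,280,190,5,'ad2')"
```

```text
time_s: 54.3
position: [0.662, 0.1547, 0.1455]
eef_rot: [-0.0, 1.0, 0.001, 0.006]
force: [-0.2, -11.1, 12.3]
opening: 0.0164
pos [0.662  0.1547 0.1455] yaw 90.04 tz [ 0.013  0.001 -1.   ] q [ 0.519  0.424 -0.109  0.006 -1.026 -2.092] F [ -0.2 -11.1  12.3] M [-3.82 -0.2   0.07] op 0.0164 t 54.3
```

View pics/ad1.png

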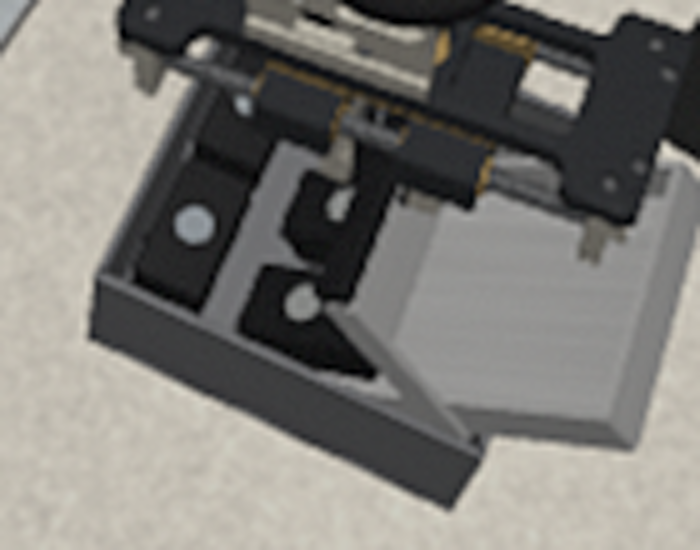

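View pics/ad2.png

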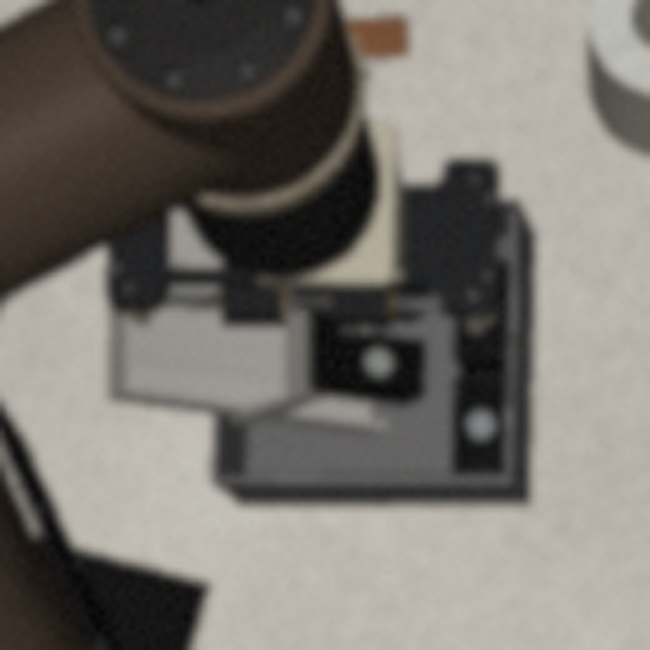

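```bash
python3 -m handwheel '[{"translation":[0,-0.03,0.1],"roll":0},{"translation":[0,0,0.05],"roll":0},{"translation":[0,0,0],"roll":0},{"translation":[0,0,0],"roll":0}]'
python3 -c "
from h import *
st();snap('ae')
crop('ae','scene',230,270,370,380,5,'ae1');crop('ae','top',150,60,280,190,5,'ae2')"
```

```text
time_s: 54.9
position: [0.6619, 0.1528, 0.1515]
eef_rot: [-0.0, 1.0, 0.0, 0.006]
force: [1.1, -12.6, 11.7]
opening: 0.0161
pos [0.6619 0.1528 0.1515] yaw 90.03 tz [ 0.012  0.    -1.   ] q [ 0.516  0.419 -0.103  0.007 -1.038 -2.09 ] F [  1.1 -12.6  11.7] M [-4.78 -0.23 -0.06] op 0.0161 t 54.9
```

View pics/ae1.png

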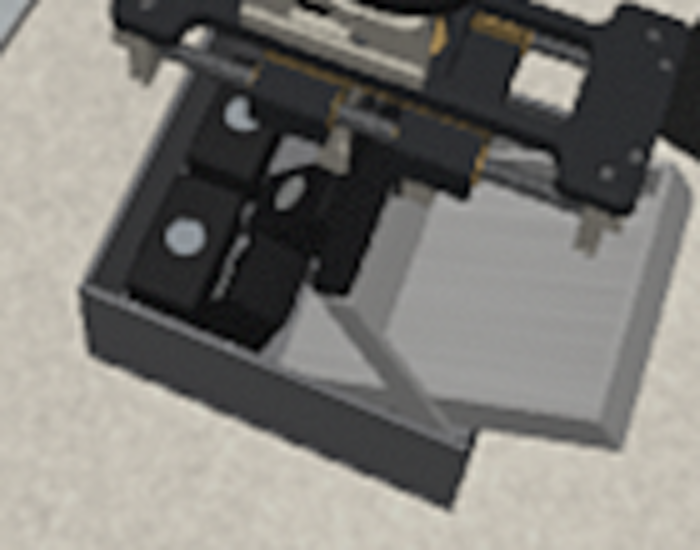

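View pics/ae2.png

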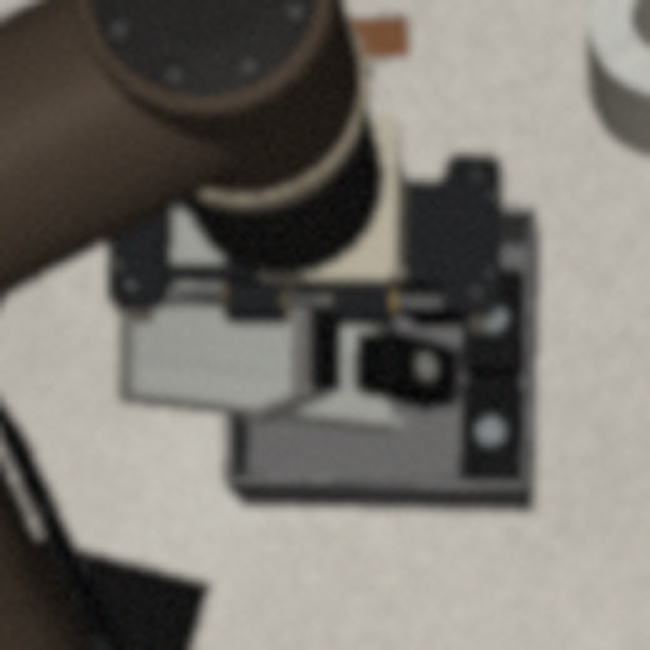

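```bash
python3 -m handwheel '[{"translation":[0,-0.1,0.15],"roll":0},{"translation":[0,-0.05,0.15],"roll":0},{"translation":[0,0,0],"roll":0},{"translation":[0,0,0],"roll":0}]'
python3 -c "
from h import *
st();snap('af')
crop('af','scene',230,270,370,380,5,'af1');crop('af','top',150,60,280,190,5,'af2')"
```

```text
time_s: 55.5
position: [0.6601, 0.1503, 0.1606]
eef_rot: [-0.0, 1.0, 0.002, 0.005]
force: [0.3, -0.2, -2.8]
opening: 0.0158
pos [0.6601 0.1503 0.1606] yaw 90.05 tz [ 0.009  0.004 -1.   ] q [ 5.120e-01  4.090e-01 -9.400e-02  1.000e-03 -1.058e+00 -2.082e+00] F [ 0.3 -0.2 -2.8] M [-0.16  0.01 -0.03] op 0.0158 t 55.5
```

View pics/af1.png

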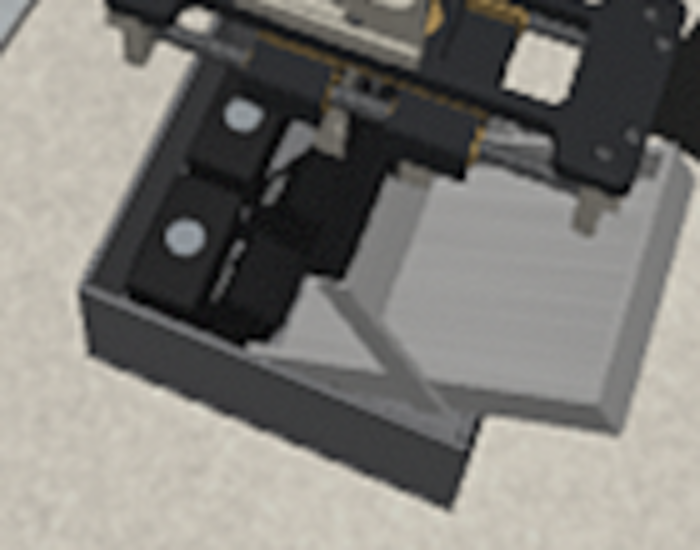

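View pics/af2.png

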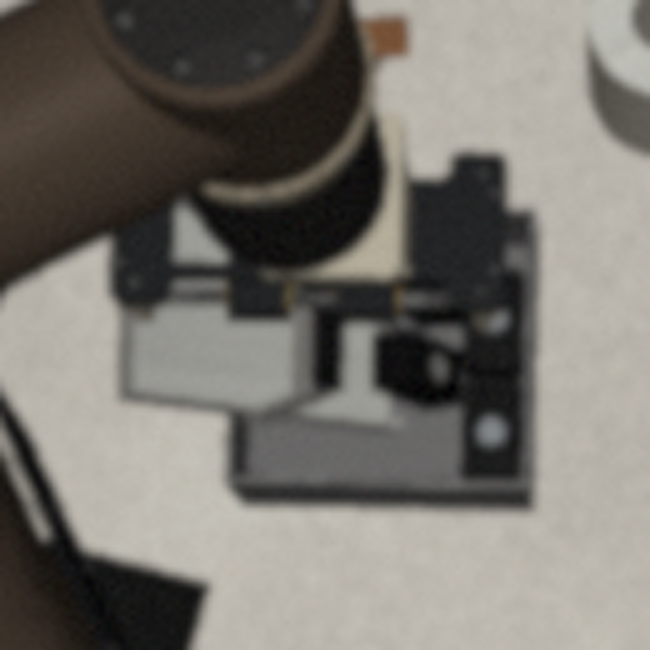

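```bash
python3 -m handwheel '[{"translation":[0,0,0.3],"roll":0},{"translation":[0,0,0.5],"roll":0},{"translation":[0,0,0.5],"roll":0},{"translation":[0,0,0.3],"roll":0},{"translation":[0,0,0],"roll":0},{"translation":[0,0,0],"roll":0}]'
python3 -c "
from h import *
st();snap('ag')
crop('ag','scene',210,200,400,380,4,'ag1');crop('ag','top',150,60,280,190,5,'ag2')"
```

```text
time_s: 56.35
position: [0.6599, 0.15, 0.2243]
eef_rot: [-0.0, 1.0, 0.002, 0.004]
force: [-0.3, 1.1, -2.3]
opening: 0.0157
pos [0.6599 0.15   0.2243] yaw 90.03 tz [ 0.009  0.004 -1.   ] q [ 5.110e-01  3.640e-01 -1.100e-02  1.000e-03 -1.186e+00 -2.082e+00] F [-0.3  1.1 -2.3] M [-0.15  0.04  0.02] op 0.0157 t 56.35
```

View pics/ag1.png

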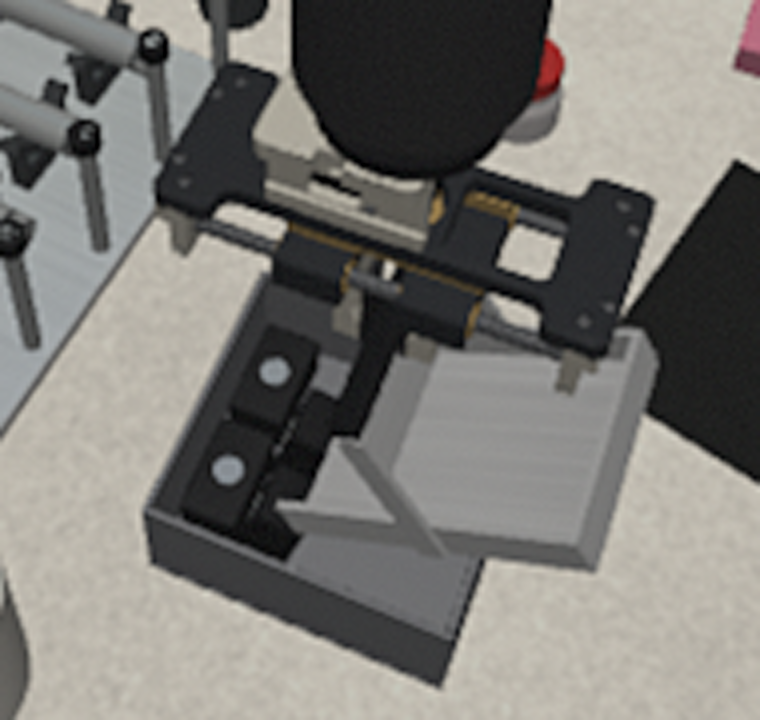

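View pics/ag2.png

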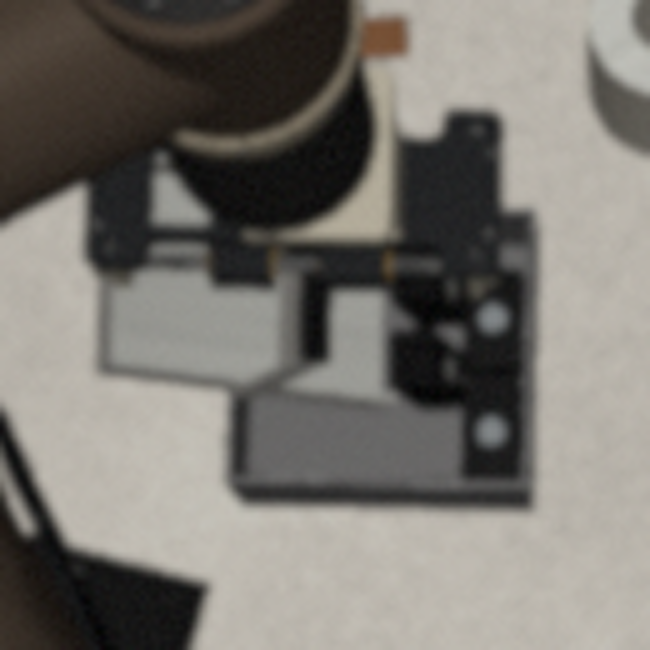

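```bash
python3 -m handwheel '[{"translation":[-0.1,0.1,0.25],"roll":0.008},{"translation":[-0.25,0.3,0.25],"roll":0.015},{"translation":[-0.38,0.42,0],"roll":0.021},{"translation":[-0.4,0.45,0],"roll":0.023},{"translation":[-0.4,0.45,0],"roll":0.023},{"translation":[-0.4,0.45,0],"roll":0.023},{"translation":[-0.4,0.45,0],"roll":0.023},{"translation":[-0.4,0.42,0],"roll":0.023},{"translation":[-0.37,0.41,-0.2],"roll":0.021},{"translation":[-0.25,0.3,-0.3],"roll":0.016},{"translation":[-0.1,0.1,-0.3],"roll":0.0096},{"translation":[0,0,0],"roll":0}]'
python3 -c "
from h import *
st();snap('ah')
crop('ah','scene',300,170,490,350,4,'ah1')"
```

```text
time_s: 57.95
position: [0.5215, 0.3039, 0.2117]
eef_rot: [-0.602, 0.798, 0.005, 0.001]
force: [-0.4, -0.4, -2.0]
opening: 0.0157
pos [0.5215 0.3039 0.2117] yaw 164.06 tz [-0.003  0.009 -1.   ] q [ 0.846  0.259 -0.187 -0.009 -1.121 -1.12 ] F [-0.4 -0.4 -2. ] M [-0.08 -0.07 -0.05] op 0.0157 t 57.95
```

View pics/ah1.png

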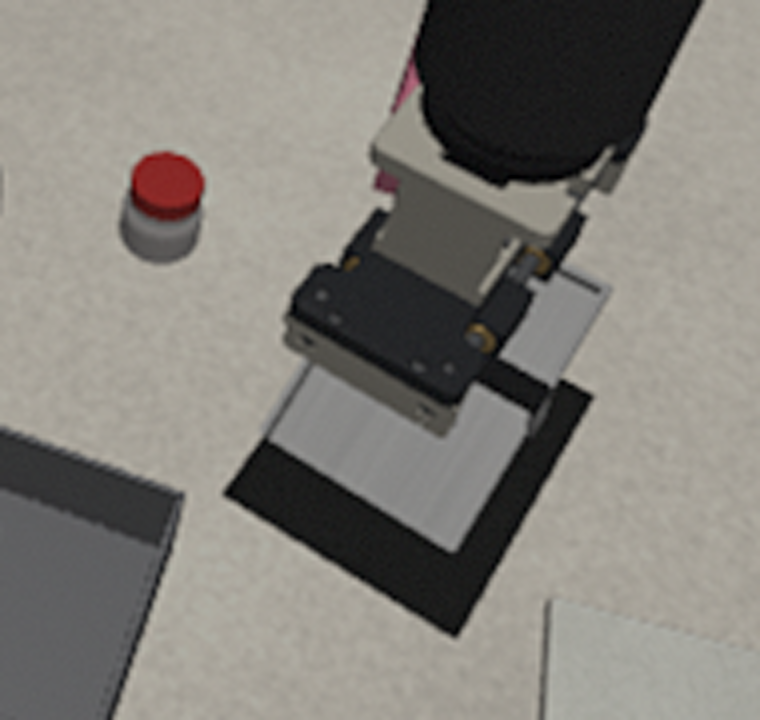

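View pics/ah_top.png

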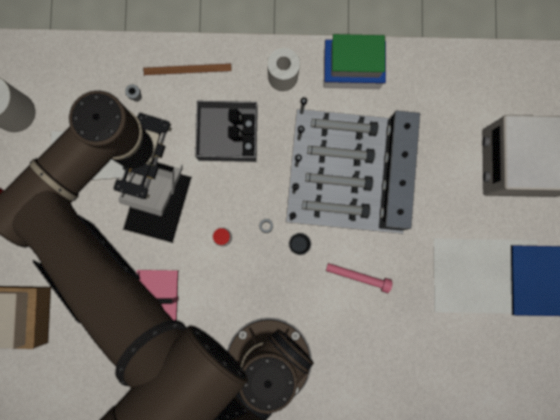

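Run:
```python
from h import *
P=cloud('ah','scene')
for c in [(285,432),(360,480),(440,535),(350,440),(420,480),(500,430),(560,330),(590,295)]:
    u,v=300+c[0]/4,170+c[1]/4; print(c,np.round(P[int(round(v)),int(round(u))],4))
```

```text
(285, 432) [0.525  0.2561 0.0904]
(360, 480) [0.537  0.3009 0.0889]
(440, 535) [0.5545 0.3463 0.0911]
(350, 440) [0.5198 0.291  0.097 ]
(420, 480) [0.5308 0.3294 0.0987]
(500, 430) [0.4997 0.36   0.1198]
(560, 330) [0.4448 0.3738 0.1501]
(590, 295) [0.4273 0.3841 0.1623]
```

Run:
```python
from h import *
for t,cs,(x0,y0),s in (('ag',[(290,507),(350,530),(400,530),(430,560),(590,560),(600,470),(500,480),(450,430),(440,500)],(210,200),4),('af',[(255,350),(320,330),(370,370),(440,330),(500,300),(600,300),(610,380)],(230,270),5),('ae',[(300,360),(360,370),(440,330),(500,300),(600,300)],(230,270),5)):
    P=cloud(t,'scene'); print(t)
    for c in cs:
        u,v=x0+c[0]/s,y0+c[1]/s; print(c,np.round(P[int(round(v)),int(round(u))],4))
```

```text
ag
(290, 507) [0.7195 0.1262 0.1222]
(350, 530) [0.7189 0.1588 0.1276]
(400, 530) [0.7222 0.1825 0.1558]
(430, 560) [0.6671 0.1898 0.0056]
(590, 560) [0.7123 0.2662 0.1777]
(600, 470) [0.6784 0.2583 0.1913]
(500, 480) [0.6792 0.2169 0.1502]
(450, 430) [0.6569 0.1849 0.1331]
(440, 500) [0.6941 0.1934 0.1382]
af
(255, 350) [0.7183 0.1237 0.0554]
(320, 330) [0.6952 0.1436 0.0441]
(370, 370) [0.719  0.1731 0.0846]
(440, 330) [0.6859 0.1917 0.0688]
(500, 300) [0.6706 0.2108 0.0828]
(600, 300) [0.6655 0.2479 0.1054]
(610, 380) [0.7041 0.2602 0.1267]
ae
(300, 360) [0.7044 0.1385 0.0284]
(360, 370) [0.7063 0.1656 0.0484]
(440, 330) [0.6828 0.1911 0.0617]
(500, 300) [0.6655 0.2102 0.0719]
(600, 300) [0.6597 0.2478 0.0933]
```

```bash
python3 -m handwheel '[{"translation":[-0.3,0.09,-0.4],"roll":0},{"translation":[-0.3,0.08,-0.6],"roll":0},{"translation":[0,0,-0.5],"roll":0},{"translation":[0,0,-0.3],"roll":0},{"translation":[0,0,-0.15],"roll":0},{"translation":[0,0,0],"roll":0}]'
python3 -c "
from h import *
st()"
```

```text
time_s: 58.8
position: [0.4987, 0.3108, 0.1352]
eef_rot: [-0.602, 0.798, 0.005, 0.003]
force: [0.5, 0.0, -2.2]
opening: 0.0159
pos [0.4987 0.3108 0.1352] yaw 164.03 tz [-0.001  0.01  -1.   ] q [ 0.885  0.3   -0.321 -0.009 -0.942 -1.158] F [ 0.5  0.  -2.2] M [-0.09 -0.02  0.01] op 0.0159 t 58.8
```

```bash
python3 -m handwheel '[{"translation":[0,0,-0.1],"roll":0},{"translation":[0,0,-0.06],"roll":0},{"translation":[0,0,0],"roll":0}]'
python3 -m handwheel '[{"translation":[-0.154,0.044,-0.05],"roll":0},{"translation":[-0.255,0.073,-0.08],"roll":0},{"translation":[0,0,0],"roll":0}]'
python3 -c "
from h import *
st();snap('ai')
crop('ai','scene',300,170,490,350,4,'ai1')"
```

```text
time_s: 59.18
position: [0.4993, 0.3118, 0.1303]
eef_rot: [-0.602, 0.798, 0.005, 0.004]
force: [-1.5, 0.9, 4.5]
opening: 0.0158
time_s: 59.55
position: [0.4826, 0.3166, 0.125]
eef_rot: [-0.603, 0.798, 0.005, 0.004]
force: [-0.6, -0.2, 5.7]
opening: 0.0155
pos [0.4826 0.3166 0.125 ] yaw 164.13 tz [ 0.001  0.013 -1.   ] q [ 0.915  0.293 -0.359 -0.009 -0.908 -1.186] F [-0.6 -0.2  5.7] M [0.01 0.17 0.08] op 0.0155 t 59.55
```

View pics/ai1.png

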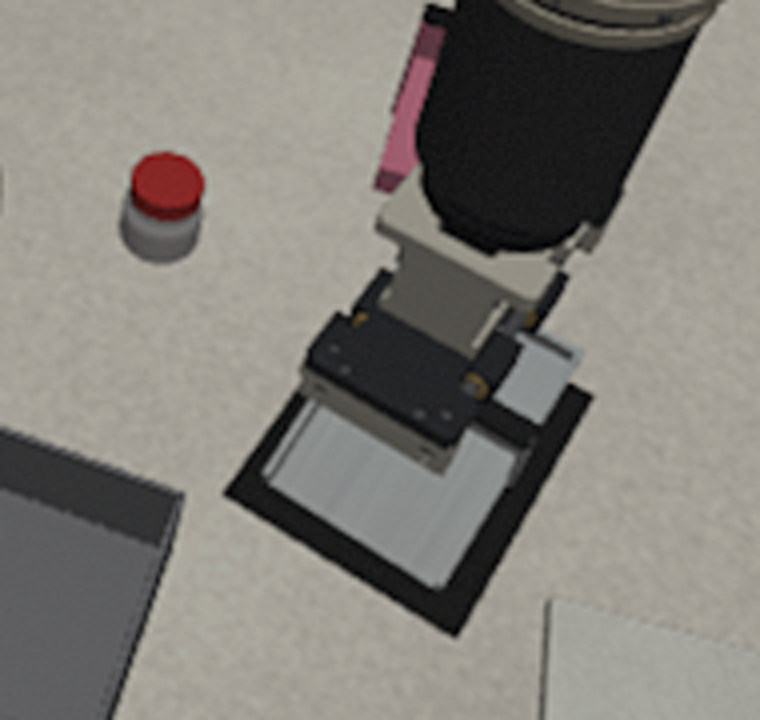

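Lip is on the mat and the tray is rotating back. Continue the arc.

```bash
python3 -m handwheel '[{"translation":[-0.245,0.07,-0.1],"roll":0},{"translation":[-0.238,0.068,-0.125],"roll":0},{"translation":[0,0,0],"roll":0}]'
python3 -m handwheel '[{"translation":[-0.226,0.065,-0.145],"roll":0},{"translation":[0,0,0],"roll":0}]'
python3 -m handwheel '[{"translation":[-0.2,0.06,-0.13],"roll":0},{"translation":[0,0,0],"roll":0}]'
python3 -c "
from h import *
st();snap('aj')
crop('aj','scene',300,170,490,350,4,'aj1')"
```

```text
time_s: 60.02
position: [0.4628, 0.3218, 0.1151]
eef_rot: [-0.603, 0.798, 0.005, 0.003]
force: [-2.1, 1.9, 3.3]
opening: 0.0157
time_s: 60.28
position: [0.4537, 0.3243, 0.1089]
eef_rot: [-0.602, 0.798, 0.005, 0.003]
force: [-1.8, 2.1, 3.3]
opening: 0.0156
time_s: 60.52
position: [0.4453, 0.326, 0.103]
eef_rot: [-0.602, 0.798, 0.005, 0.002]
force: [0.3, 1.4, -0.4]
opening: 0.0158
pos [0.4453 0.326  0.103 ] yaw 164.08 tz [-0.002  0.01  -1.   ] q [ 0.982  0.283 -0.436 -0.009 -0.845 -1.254] F [ 0.3  1.4 -0.4] M [ 0.41 -0.35  0.07] op 0.0158 t 60.52
```

View pics/aj1.png

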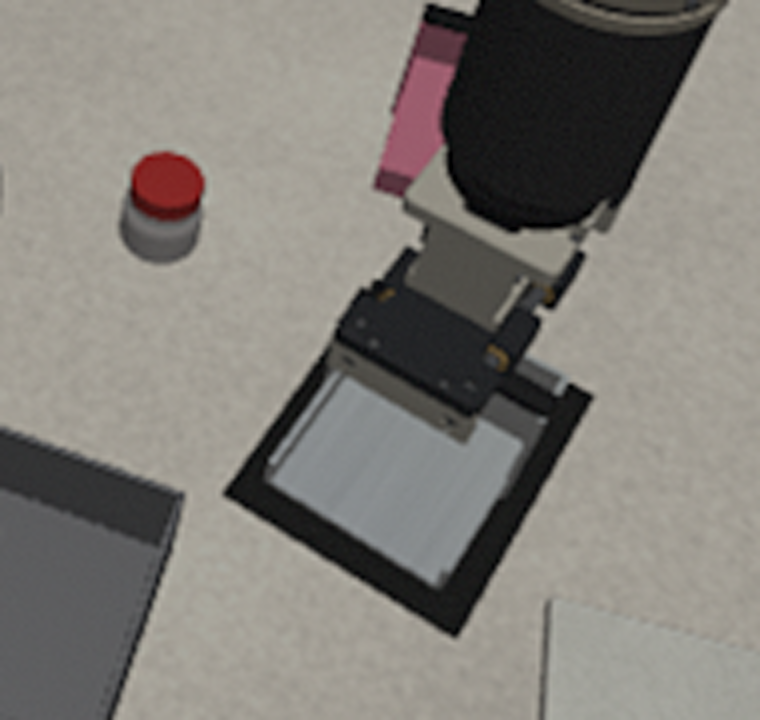

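```bash
python3 -m handwheel '[{"translation":[0,0,0],"roll":0},{"translation":[0,0,0],"roll":0},{"translation":[0,0,0],"roll":0}]' 0.3
python3 -m handwheel '[{"translation":[0,0,0.4],"roll":0},{"translation":[0,0,1],"roll":0},{"translation":[0,0,1],"roll":0},{"translation":[0,-0.5,1],"roll":0},{"translation":[0.2,-1,0],"roll":0},{"translation":[0.2,-1,0],"roll":0},{"translation":[0,-1,0],"roll":0},{"translation":[0,-1,0],"roll":0},{"translation":[0,-1,0],"roll":0},{"translation":[0,-1,0],"roll":0},{"translation":[0,-1,0],"roll":0},{"translation":[0,-1,0],"roll":0}]'
python3 -m handwheel '[{"translation":[0,-1,0],"roll":0},{"translation":[0,-1,0],"roll":0},{"translation":[0,-1,0],"roll":0},{"translation":[0,-1,0],"roll":0},{"translation":[0,-1,0],"roll":0},{"translation":[0,-1,0],"roll":0},{"translation":[0,-1,0],"roll":0},{"translation":[0,0,0],"roll":0}]'
python3 -c "
from h import *
st();snap('ak')
crop('ak','top',110,85,280,260,4,'ak1');crop('ak','scene',230,200,470,380,3,'ak2')"
```

```text
time_s: 61.0
position: [0.4456, 0.3258, 0.1034]
eef_rot: [-0.602, 0.798, 0.005, 0.002]
force: [-0.1, -0.4, 0.4]
opening: 0.0301
time_s: 62.5
position: [0.4616, -0.0153, 0.2409]
eef_rot: [-0.602, 0.798, 0.004, 0.003]
force: [0.4, -0.2, 0.2]
opening: 0.0306
time_s: 63.5
position: [0.4613, -0.2961, 0.2402]
eef_rot: [-0.601, 0.799, 0.004, 0.002]
force: [-0.0, 0.5, -0.7]
opening: 0.0307
pos [ 0.4613 -0.2961  0.2402] yaw 163.89 tz [-0.001  0.01  -1.   ] q [-0.22   0.153 -0.256 -0.01  -1.165 -0.057] F [-0.   0.5 -0.7] M [0.02 0.1  0.02] op 0.0307 t 63.5
```

View pics/ak1.png

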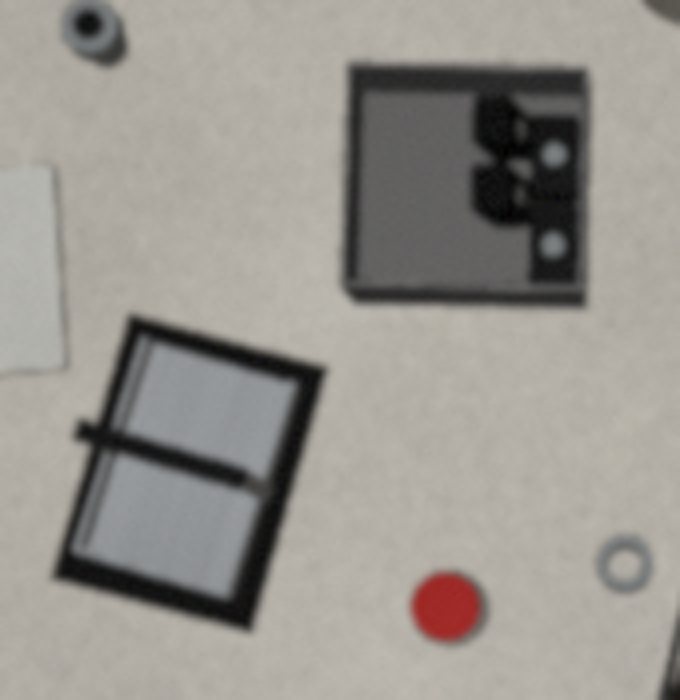

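View pics/ak2.png

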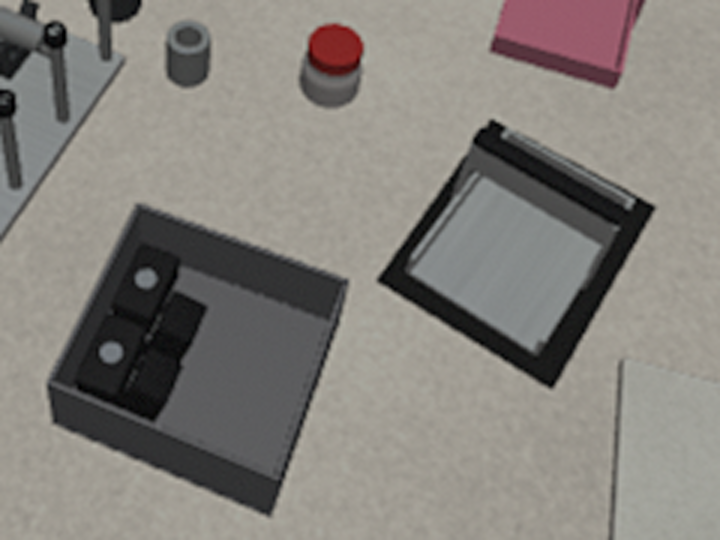

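View pics/ak_top.png

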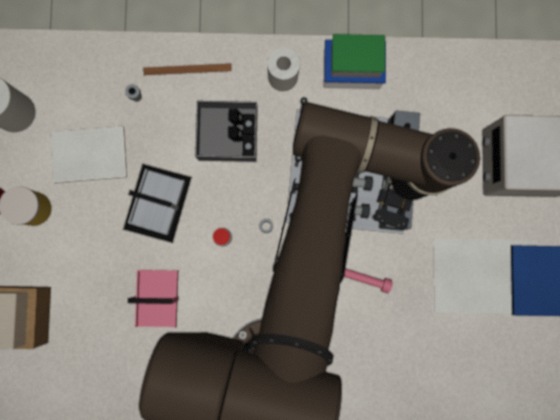

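```bash
python3 -m handwheel '[{"translation":[-1,0,0],"roll":0},{"translation":[-1,0,0],"roll":0},{"translation":[-1,-0.5,0],"roll":0},{"translation":[-0.5,-1,0],"roll":0},{"translation":[0,-1,0],"roll":0},{"translation":[0,-1,0],"roll":0},{"translation":[0,-1,0],"roll":0},{"translation":[0,-1,0],"roll":0},{"translation":[0,0,0],"roll":0}]'
python3 - <<'E'
from h import *
st();snap('al')
crop('al','top',275,85,435,245,5,'al1');crop('al','scene',60,120,300,330,3,'al2')
P=cloud('al','top')
def plane(m):
    Q=P[m]; A=np.c_[Q[:,:2],np.ones(len(Q))]; c=np.linalg.lstsq(A,Q[:,2],rcond=None)[0]; return len(Q),np.round(c,3),Q[:,2].mean().round(4)
X,Y,Z=P[...,0],P[...,1],P[...,2]
print("binfloor",plane((X>.60)&(X<.70)&(Y>.13)&(Y<.19)&(Z<.03)))
m=(Z>.06)&(Z<.085)&(X>.53)&(X<.78)&(Y>0)&(Y<.26); print("bin",cv2.minAreaRect((P[m][:,:2]*1000).astype(np.float32)))
m=(Z>.092)&(Z<.12)&(X>.36)&(X<.52)&(Y>.2)&(Y<.44);Q=P[m][:,:2];print("handle",cv2.minAreaRect((Q*1000).astype(np.float32)),P[m][:,2].mean())
p,d,K,T=load('al','top'); hsv=p.max(2)
print("tray floor",plane((X>.47)&(X<.50)&(Y>.28)&(Y<.34)), plane((X>.40)&(X<.42)&(Y>.30)&(Y<.36)))
a=load('ak','scene')[0].astype(int);b=load('al','scene')[0].astype(int); print(np.abs(a-b)[240:380,240:460].max())
E
```

```text
time_s: 64.72
position: [0.322, -0.515, 0.2392]
eef_rot: [-0.602, 0.799, 0.005, 0.002]
force: [0.3, 1.6, -0.4]
opening: 0.0307
pos [ 0.322  -0.515   0.2392] yaw 164.01 tz [-0.002  0.011 -1.   ] q [-0.695  0.254 -0.13  -0.007 -1.195  0.419] F [ 0.3  1.6 -0.4] M [ 0.14  0.08 -0.04] op 0.0307 t 64.72
binfloor (694, array([0.002, 0.   , 0.003]), np.float64(0.0044))
bin ((644.9834594726562, 130.2229461669922), (170.2787322998047, 161.9009552001953), 89.6838607788086)
handle ((441.736572265625, 326.79949951171875), (120.06640625, 16.161287307739258), 74.20018768310547) 0.10491695223524969
tray floor (214, array([-0.012,  0.014,  0.009]), np.float64(0.0076)) (139, array([-0.068,  0.012,  0.031]), np.float64(0.0073))
12
```

View pics/al1.png

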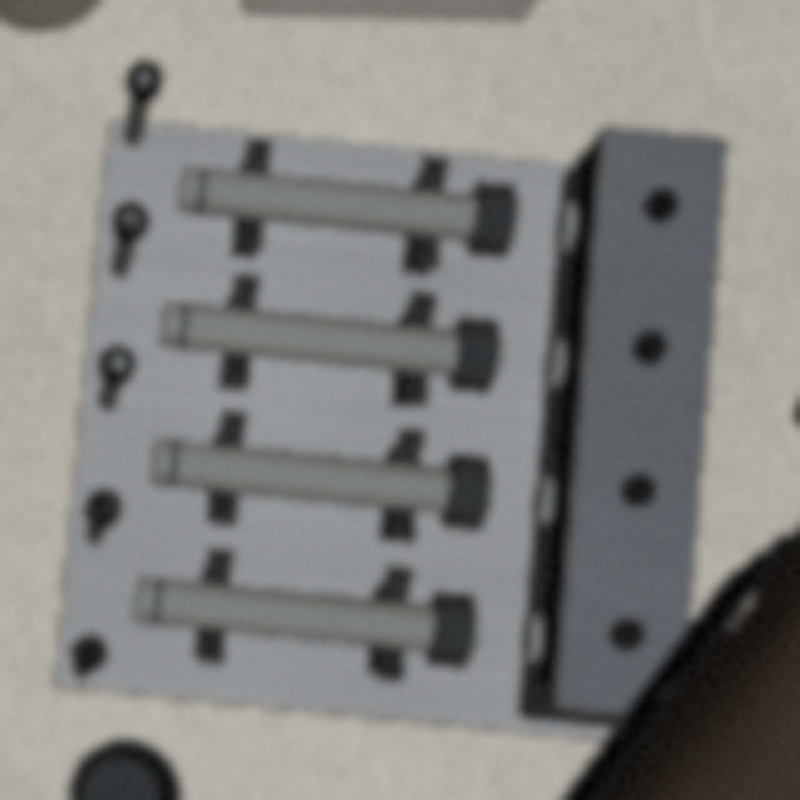

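View pics/al2.png

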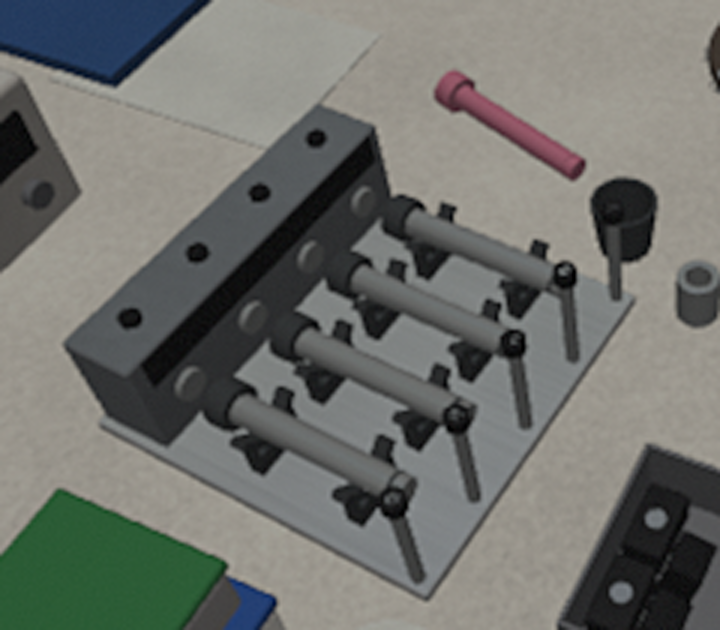

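```bash
python3 -c "
from cell import arm
print(arm.sign_off())"
```

```text
the job is handed in; nothing more can be done
None
```

I handed the job in at about 65 s of the 208 s allowed. My last checks all agree, but no verdict came back.

- **Rollers:** Three of the four lay the wrong way. I lifted each above the posts, turned it end for end and set it back. The last pictures show all four seated, with their collars at the drive-box end and only a few millimetres off centre. No sharp force rise showed in the readings taken between moves.
- **Test pieces:** The two on the bench were picked up and put in the bin. The two in the tray slid off when it was tipped, so all four are in the bin. Two of them lie on their sides against the others and look at rest.
- **Tray tipping:** The moves cannot tilt the tool, so I pinched the handle's cap with the fingertips and turned the tray over the bin's rim. Depth readings put the tilt at about 28 to 31 degrees with the lip over the bin, held for well over 0.2 s.
- **Tray return:** It stands empty and flat on the mat. Its handle is within about 2 mm of the mat centre I measured.
- **Bin:** While I drew the tray back, friction on the rim briefly lifted one side of the bin by about 5 degrees (estimated from the picture). It settled again, and its floor now reads level. It stands about 14 mm from where it was, from that drag or from the knock you mentioned.
- **Other things:** The jar, the bush and the pink look-alikes are where they were.

One thing differed from the description. The fingers always closed on the 16 mm cap, never on the 7 mm strip below it, even when I lowered the gripper, so I carried the tray by the cap.

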